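Set the gauge stick in the quick-release clamp

ROBOT

A 7-joint arm with a two-finger parallel gripper is mounted at the origin on a cart in front of the work surface, level with it; the furniture and walls round the work are solid. World frame = base frame: x ahead of the robot, y to its left, z up, the work surface at z = 0. Lengths are in m, angles in degrees, forces in N, time in s.
With the tool pointing down it reaches from about 0.35 to 0.9 m from the base axis. Payload 7.2 kg.
Tool frame: the origin (TCP) lies at the very end of the fingers, on their centre line; the grasp point (between the pads) lies pinch_z behind it (pinch_z is the distance from the TCP to the grasp point, in m); y points along the fingers, z is the direction in which the jaws open and shut, and the axes are right-handed (so a half turn about y gives the same grasp; the last joint's range is limited). The gripper opens to 88 mm and grips with 3 to 60 N. Pads are 20 mm wide; open, the fingers measure 115 mm over their backs; the gripper's body (75 mm by 178 mm) begins 61 mm behind the grasp point.
Start: joints at [-75.126, 23.554, -0.728, 91.456, 0.321, 64.991, -4.71], TCP at [0.201, 0.592, 0.223] pointing down, gripper open.
Joint ranges: [-169.25, 169.25], [-16.82, 113.86], [-84.01, 82.57], [7.8, 145.47], [-59.2, 239.2], [7.22, 106.19], [-163.78, 163.78]. Speed limits (degrees/s): [136.94, 136.94, 172.46, 172.46, 180, 180, 180].

INTERFACE

Orientations are given as [roll, pitch, yaw] about the fixed x, y, z axes, in that order (R = Rz(yaw) Ry(pitch) Rx(roll)).
In Python, from plant import * gives the robot as it stands. The module is installed in compiled form; this text tells all that it offers.
- The arm moves only by the shell command python3 -m inch 'ROWS' [OPENING] [FORCE]. ROWS is JSON, a list that holds one entry, the list of rows, each a list of 6 numbers: the shift along the tool's x, y, z in mm, then the turn, a rotation vector about the tool's x, y, z in degrees. In form: [[[dx, dy, dz, rx, ry, rz], ...]]. A call has 1 to 20 rows; each row is the pose to reach, as a shift and turn from the pose commanded when the call began, along the tool's axes at that moment; what a row does not reach only later rows make up. A row lasts 1/10 s, in which the tool goes at most 50 mm and 8.59 degrees, less where a joint would pass 70% of its speed; a pose out of reach is approached as far as the arm can. A call with a gripper value outside its range is refused whole. OPENING is the closure, from -1 (fully open) to 1 (shut), set as the call begins (- or left out, the last holds). The fingers move at their own pace and stop on an object; FORCE is the grip in N (left out, the last holds). Time passes only in rows, so rows that repeat a pose let the fingers close. It gives the time, the measured TCP pose, the force and the opening at its end, in the units of the state.
- get_obs(): the state, without advancing time (a new reading comes with each control period).
- read_camera(name): name is "scene" or "top" or "wrist"; returns a dict with "image" (480x640x3 uint8, red, green, blue), "mtx" (3x3 intrinsics, pixels), "dist" ([k1, k2, p1, p2, k3] as OpenCV has them; the pictures are not rectified), "position" and "rotation" of the camera in the world. Camera axes: x right, y down, z forward; pixel columns grow to the right and rows downward; lengths in m; the calibration is good to about 2 mm. A picture is of the moment at which its call begins. There is no depth.
- sign_off(): hands the job in, once; it reports no verdict.
The state is a dict: "t": time; "joints": joint angles; "joint_vel": joint speeds; "effort": joint torques, N m; "tool_pos": TCP position; "tcp_rot": TCP orientation; "contact_force": force on the tool from outside, world axes, zero at the start; "torque": the same for the moment, N m; "width": finger opening in m.
Only numpy, scipy, OpenCV 4.12 (cv2) and the standard library are available. Lean on these libraries where they do the work, as an engineer would, in place of code of your own. Each camera call takes 0.05 s, during which the arm holds its last target.

TASK

The hexagonal gauge stick lies on the board with the wrong face up: roll it over there until the face with the three cross grooves is on top, then lay it that way up on the clamp's bed between the open jaws, the jaws around its far third and its middle about 5 cm in front of them, towards the robot. Then, with the lever not yet closed, turn the four-armed nut until the lever meets firm resistance (the moving jaw just pressing on the stick) about half-way through its swing, and swing the lever fully shut, so that the stick stays firmly clamped; leave the clay pot, the small standing punch and the ring gauge where they are.

Things in the scene. Friction and masses are not known exactly. Their poses are not given: they have to be found in the camera images.
- stick: Loose brown hexagonal wooden stick, 160 mm long, 36 mm across flats, 41.6 mm over corners, flats 20.8 mm wide, 0.16-0.28 kg. Origin at its centre, 18 mm above what it lies on. x = its length; z = out of the only face with three dark cross grooves (7 mm wide, 50 mm apart). At the start that face is two flats from the top, looking obliquely down to one side; the length points anywhere.
- board: Fixed pale board under the stick, 240 x 270 mm, top 15 mm above the table; origin at the centre of its underside. Rolling the stick one flat turns it 60 degrees about its far lower edge and moves it 20.8 mm. A level push may slide it; pushing the side corner (18 mm up) over along the rising arc about that edge (radius 36 mm) tips it; past half-way it falls onto the next flat by itself.
- clamp: Fixed quick-release clamp on a dark wooden foot. Origin on the table below the middle of the jaws; x away from the robot, y left, z up. Jaws are cork faced, 36 mm long in x (-18 to +18 mm), 87 to 116 mm above the table; the moving one (right) slides the stick along y to the fixed one (left). A steel skewer runs along y under the bed: nut at its left end, cam lever at its right end.
- bed (a point): On the flat top (84 mm above the table) of the clamp's grey bed rail, 30 mm wide, which runs along the clamp's x from 105 mm before the jaws' middle to 40 mm behind it. This point lies 47 mm in front of the jaws' middle: a good x for the stick's centre, with y half-way between the jaw faces; fingers that grip the stick's middle are then clear of the jaws. Axes as the clamp's.
- fixed_jaw (a point): Middle of the cork face of the fixed (left) jaw, 102 mm above the table, level with the middle of a stick on the bed; in the clamp frame at x = 0, y = +24 mm. The face looks to the right (-y of the clamp).
- jaw: Moving (right) jaw. Origin at the middle of its cork face, 102 mm above the table; it looks to +y of the clamp. Opening between the jaw faces with nothing gripped: 56.6 mm - 4 mm x nut - 5 mm x lever (rad), 50 to 55 mm at the start; at 41.6 mm both touch the stick. A stiff spring behind the jaw: moving the mechanism further presses with some 10 N per mm.
- nut (a joint): Four-armed capstan nut. Value in rad, 0.4 to 1.4 at the start, range 0 to 4.2; growing tightens: the upper spokes go towards the robot (clockwise seen from the left end). At 0 one spoke points straight up. 1 rad draws lever and moving jaw 4 mm to the left. Stiff (0.35 N m, about 10 N at a spoke), stays where left. Shut fingertips can push the upper spokes one after another.
- nut_axis (a point): Point on the nut's axis (along the clamp's y) in the plane of the spokes, 64 mm above the table; in the clamp frame x = 0, y = +66 mm. Four round spokes, 10 mm thick, at right angles, end in 14 mm balls centred 46 mm from the axis; hub radius 15 mm.
- lever (a joint): Cam lever, swings level. Value in rad: 0 = open, pointing right (-y of the clamp); grows as it swings to the robot; 1.5 = fully closed, at its stop, pointing at the robot (-x). 0 to 0.25 at the start. 1 rad moves the jaw 5 mm to the stick. Free, it needs about 4 N near its end, up to some 7 N when the jaw presses; it stays where left, but springs open again if the nut is far too tight (over 60 N).
- lever_pin (a point): On the upright pin about which the lever swings, 64 mm above the table; in the clamp frame x = 0, y = -78 mm + 4 mm x nut. The lever is a 13 mm round aluminium bar that leaves the pin level and rises to 90 mm above the table at its end, 92 mm out; 78 mm out it is some 85 mm above the table.
- lever_tip (a point): On the lever's centre line near its round end, 88 mm out from the pin and about 88 mm above the table. Push the lever shut from its far side.
- pot: Bystander: round clay pot, 55 mm wide, 49 mm high, on the table left of the clamp and behind it. Origin at the centre of its underside.
- punch: Bystander: small pale cap punch, 25 mm wide, 60 mm high, standing on the table behind the open lever. Origin at the centre of its underside.
- gauge: Bystander: flat wooden ring gauge with holes, 150 x 46 x 9 mm, lying left of the board. Origin at the centre of its underside.

How it is judged:
By the outcome, as a careful person would: the job done as asked, in the order asked, and still so for the second after the job is handed in, with the robot touching nothing.
It also fails if it takes over 72 s, if anything falls off the work surface, if the arm or the gripper's body presses on something with over 40 N, if the wrist force passes 120 N, or if a joint passes its speed limit or range.

## Working session

There is one attempt and no reset: what is moved stays moved. The work goes in short steps, Python scripts to look and compute and a shell command to move; the robot and the scene stay as the last step left them, time stands still between calls to the robot, and variables do not carry over. Pictures are saved under pics/ and viewed, and the job is handed in when it is done.

```bash
ls; mkdir -p pics
python3 - <<'E'
from plant import *
import cv2, numpy as np
o=get_obs(); print({k:np.round(v,4).tolist() for k,v in o.items()})
for n in ("scene","top","wrist"):
    c=read_camera(n); cv2.imwrite(f"pics/{n}0.png",c["image"][:,:,::-1])
    print(n,np.round(c["mtx"],1).tolist(),np.round(c["dist"],4),np.round(c["position"],4),np.round(c["rotation"],4).tolist())
E
```

```text
pics
{'t': 0.0, 'joints': [-75.1256, 23.5983, -0.7273, 91.5034, 0.3229, 64.9905, -4.7072], 'joint_vel': [0.0353, -0.0554, -0.0812, -0.0251, 0.0242, 0.1331, -0.1006], 'effort': [-0.0001, -58.7963, 0.6419, -29.1074, -0.0538, 0.0186, 0.0002], 'tool_pos': [0.2011, 0.5912, 0.2218], 'tcp_rot': [-90.0898, -0.0087, -18.7781], 'contact_force': [-0.002, 0.6306, 1.1659], 'torque': [-0.0088, 0.0083, 0.0206], 'width': 0.0879}
scene [[581.5, 0.0, 320.5], [0.0, 581.5, 242.1], [0.0, 0.0, 1.0]] [-0.0428  0.      0.      0.      0.    ] [-0.6998 -0.4527  0.9621] [-123.1551, 1.1799, -69.4325]
top [[458.1, 0.0, 318.6], [0.0, 458.1, 242.5], [0.0, 0.0, 1.0]] [-0.0883  0.      0.      0.      0.    ] [0.4546 0.011  1.2884] [-175.5694, 0.2167, -90.3499]
wrist [[344.5, 0.0, 321.5], [0.0, 344.5, 241.2], [0.0, 0.0, 1.0]] [-0.0062  0.      0.      0.      0.    ] [0.1386 0.6135 0.3825] [165.8533, 0.0344, 71.1988]
```

View pics/scene0.png

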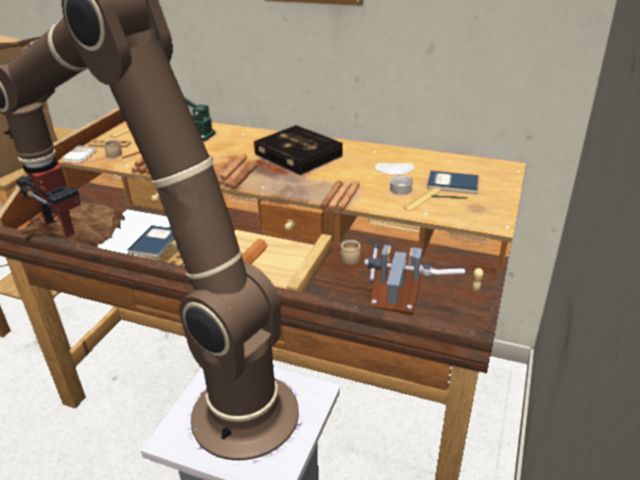

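View pics/top0.png

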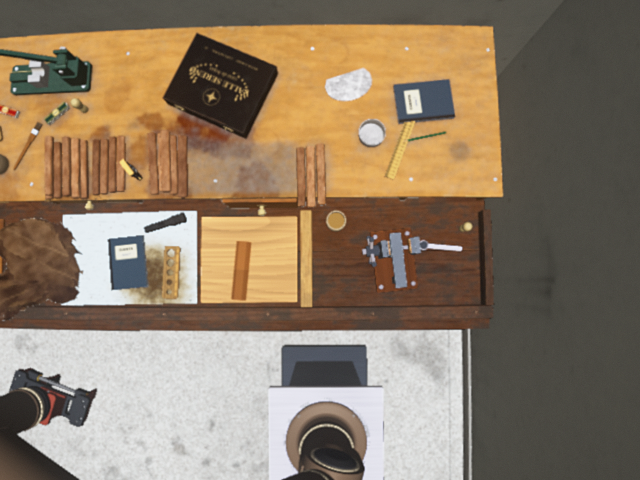

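View pics/wrist0.png

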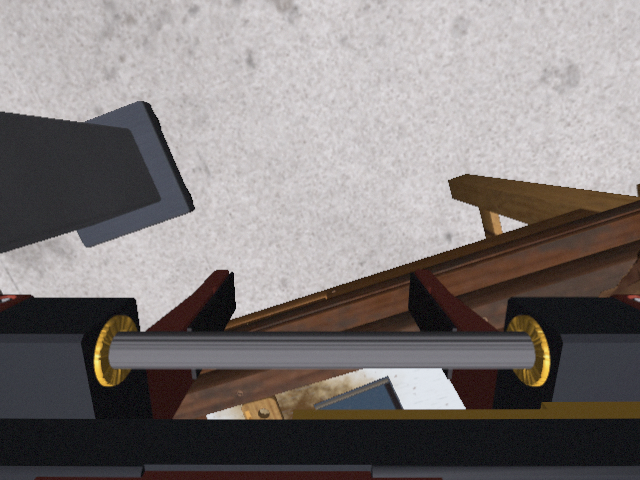

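```bash
cat > h.py <<'E'
import numpy as np, cv2
from scipy.spatial.transform import Rotation as Rn
def cam(c):
    R=Rn.from_euler('xyz',c["rotation"],degrees=True).as_matrix()
    return R,np.array(c["position"],float),np.array(c["mtx"],float),np.array(c["dist"],float)
def proj(c,P):
    R,p,K,d=cam(c); P=np.atleast_2d(np.array(P,float))
    rv=cv2.Rodrigues(R.T)[0]
    return cv2.projectPoints(P,rv,-R.T@p,K,d)[0].reshape(-1,2)
def ray(c,uv):
    R,p,K,d=cam(c); n=cv2.undistortPoints(np.array(uv,float).reshape(-1,1,2),K,d).reshape(-1,2)
    v=(R@np.c_[n,np.ones(len(n))].T).T
    return p,v/np.linalg.norm(v,axis=1)[:,None]
def onplane(c,uv,z):
    p,v=ray(c,uv); return p+v*((z-p[2])/v[:,2])[:,None]
def tri(obs):
    A=np.zeros((3,3));b=np.zeros(3);L=[]
    for c,uv in obs:
        p,v=ray(c,[uv]);v=v[0];M=np.eye(3)-np.outer(v,v);A+=M;b+=M@p;L.append((p,M))
    x=np.linalg.solve(A,b); return x,[float(np.linalg.norm(M@(x-p))*1000) for p,M in L]
def crop(im,x0,y0,x1,y1,s,fn):
    cv2.imwrite(fn,cv2.resize(im[y0:y1,x0:x1,::-1],None,fx=s,fy=s,interpolation=cv2.INTER_CUBIC))
E
python3 - <<'E'
from plant import *
from h import *
import pickle
C={n:read_camera(n) for n in ("scene","top")}
pickle.dump(C,open("c0.pkl","wb"))
t=C["top"]["image"]; s=C["scene"]["image"]
crop(t,180,200,330,320,5,"pics/t_board.png")
crop(t,320,195,480,315,5,"pics/t_clamp.png")
crop(s,340,220,500,320,5,"pics/s_clamp.png")
crop(s,160,200,340,310,4,"pics/s_board.png")
# check camera: project TCP
print(proj(C["top"],[get_obs()["tool_pos"]]),proj(C["scene"],[get_obs()["tool_pos"]]))
E
```

```text
[[ 75.69803202 385.62150582]] [[ 59.40271525 229.4264691 ]]
```

View pics/t_board.png

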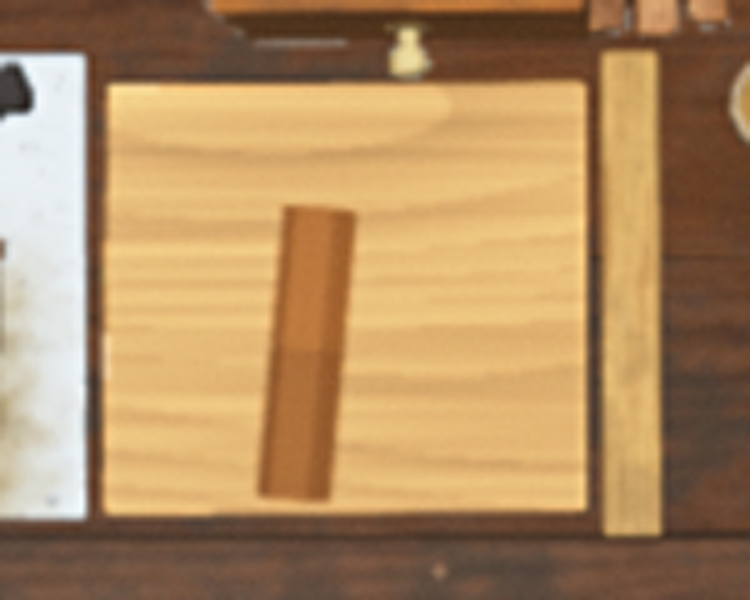

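View pics/t_clamp.png

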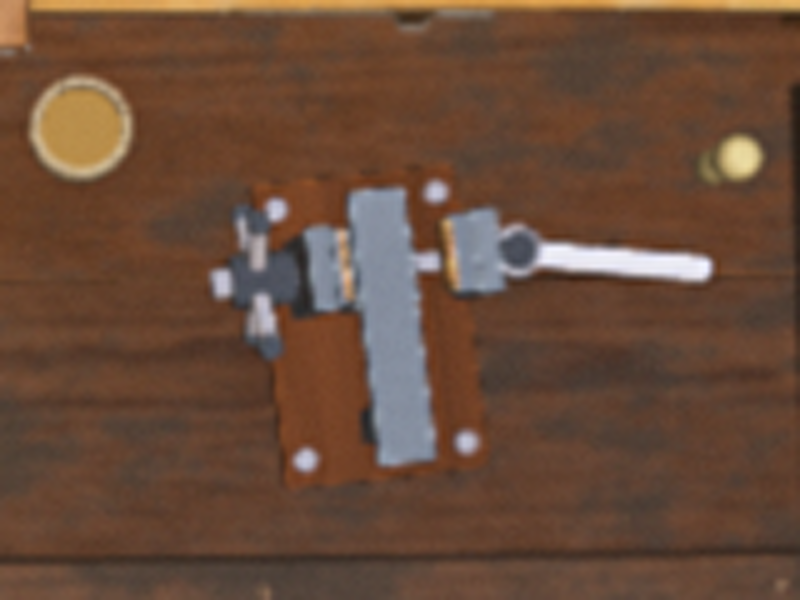

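View pics/s_clamp.png

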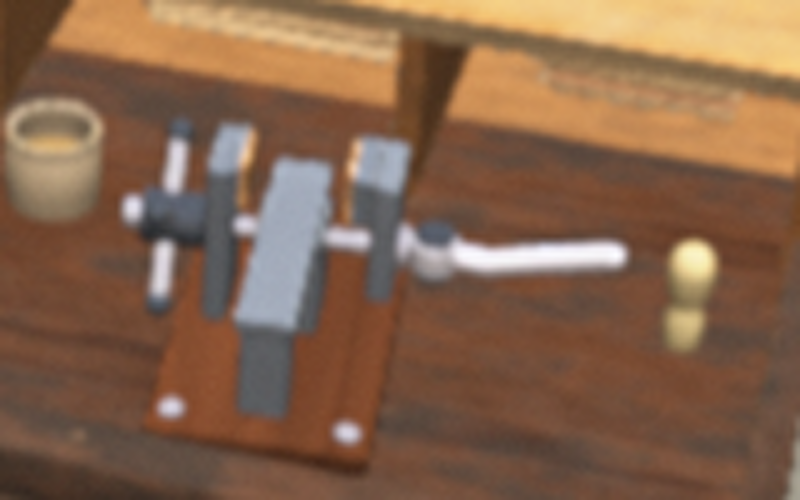

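View pics/s_board.png

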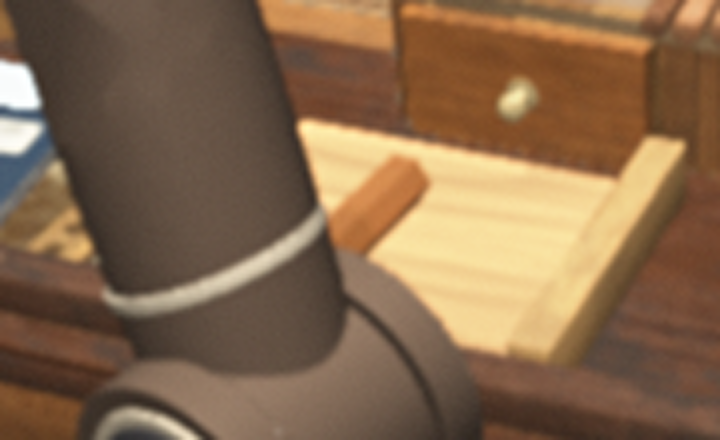

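Run:
```python
from plant import *
from h import *
import pickle
C=pickle.load(open("c0.pkl","rb")); T=C["top"]
off=np.array([180,200])
px=np.array([[285,206],[356,212],[330,500],[260,495]])/5+off
P=onplane(T,px,0.033); print("stick corners",np.round(P,4).tolist()); 
c=P.mean(0); a=(P[0]+P[1]-P[2]-P[3]);print("c",c,"len",np.linalg.norm(a/2),"yaw",np.degrees(np.arctan2(a[1],a[0])), np.linalg.norm(P[0]-P[1]))
px=np.array([[107,84],[587,82],[587,514],[104,517]])/5+off
B=onplane(T,px,0.015); print("board",np.round(B,4).tolist(),np.round(B.mean(0),4))
off=np.array([320,195])
# bed rail corners z=.084
px=np.array([[348,190],[406,188],[437,460],[379,466]])/5+off
B=onplane(T,px,0.084); print("bed",np.round(B,4).tolist(),np.round(B.mean(0),4)); a=B[0]+B[1]-B[2]-B[3]
yaw=np.arctan2(a[1],a[0]);print("len",np.linalg.norm(a)/2,"yaw",np.degrees(yaw))
m=B.mean(0); R=np.array([[np.cos(yaw),-np.sin(yaw)],[np.sin(yaw),np.cos(yaw)]])
# bed centre at x=-32.5mm in clamp frame
o=m[:2]-R@np.array([-0.0325,0]);print("clamp origin (y at rail mid)",o)
def cl(P): return (R.T@(P[:,:2]-o).T).T
print("nut balls",cl(onplane(T,np.array([[240,215],[270,348]])/5+off,0.064)))
print("pin",cl(onplane(T,np.array([[520,250]])/5+off,0.075)),"tip",cl(onplane(T,np.array([[705,268]])/5+off,0.089)))
print("jaw faces top",cl(onplane(T,np.array([[341,229],[351,309],[446,220],[459,295]])/5+off,0.116)))
for nme,q,z in (("pot",[82,128],.049),("punch",[738,158],.06)): print(nme,onplane(T,[np.array(q)/5+off],z))
print("bar top?",onplane(T,np.array([[603,50],[660,50],[660,535],[603,535]])/5+[180,200],0.02))
W=read_camera("wrist"); R_,p,_,_=cam(W); print("wrist fwd",R_[:,2],"right",R_[:,0], proj(W,[get_obs()["tool_pos"]]))
print("scene back shelf edge", onplane(T,[[400,197],[200,200]],0.15))
```

```text
stick corners [[0.557, 0.2402, 0.033], [0.5534, 0.2008, 0.033], [0.3956, 0.2145, 0.033], [0.3984, 0.2531, 0.033]]
c [0.47608302 0.22714066 0.033     ] len 0.1588049411213981 yaw -4.797762619475246 0.03954874535053309
board [[0.6282, 0.3453, 0.015], [0.6271, 0.0741, 0.015], [0.3865, 0.0748, 0.015], [0.3854, 0.344, 0.015]] [0.5068 0.2095 0.015 ]
bed [[0.572, -0.1731, 0.084], [0.5729, -0.204, 0.084], [0.4293, -0.2176, 0.084], [0.4264, -0.187, 0.084]] [ 0.5001 -0.1954  0.084 ]
len 0.14525505930271967 yaw 5.43648882843477
clamp origin (y at rail mid) [ 0.53250134 -0.19232516]
nut balls [[ 0.03525786  0.07157267]
 [-0.03733335  0.06334683]]
pin [[ 0.00069499 -0.07410673]] tip [[-0.0194784  -0.16802688]]
jaw faces top [[ 0.01884561  0.02643946]
 [-0.02259612  0.025935  ]
 [ 0.01798141 -0.0281243 ]
 [-0.02112661 -0.03033596]]
pot [[ 0.61024875 -0.03384519  0.049     ]]
punch [[ 0.59064456 -0.39055781  0.06      ]]
bar top? [[0.64438797 0.06486023 0.02      ]
 [0.64416454 0.03299592 0.02      ]
 [0.37501969 0.03436456 0.02      ]
 [0.37518299 0.06575232 0.02      ]]
wrist fwd [ 0.23134717 -0.07866979 -0.96968529] right [3.22294824e-01 9.46639339e-01 9.28940781e-05] [[320.09753574 291.62224137]]
scene back shelf edge [[ 0.6565584  -0.19112031  0.15      ]
 [ 0.65267152  0.31414716  0.15      ]]
```

```bash
cat >> h.py <<'E'
def delta(o,pos,rpy):
    R=Rn.from_euler('xyz',o["tcp_rot"],degrees=True); Rt=Rn.from_euler('xyz',rpy,degrees=True)
    d=R.as_matrix().T@(np.array(pos)-np.array(o["tool_pos"]))*1000
    rv=np.degrees((R.inv()*Rt).as_rotvec())
    return np.round(d,1).tolist()+np.round(rv,1).tolist()
E
python3 - <<'E'
import plant; from plant import *
from h import *
print([n for n in dir(plant) if n[0]!='_'], plant.pinch_z if hasattr(plant,'pinch_z') else None)
print(delta(get_obs(),[0.50,0.43,0.17],[-90,0,0]))
E
```

```text
['PlanningError', 'get_obs', 'pinch_z', 'read_camera', 'sign_off'] 0.0187
[334.9, 52.4, -56.8, 0.0, -18.8, -0.0]
```

```bash
python3 -m inch '[[[167,0,-28,0,-9,0],[335,52,-57,0,-19,0],[335,52,-57,0,-19,0],[335,52,-57,0,-19,0],[335,52,-57,0,-19,0],[335,52,-57,0,-19,0],[335,52,-57,0,-19,0],[335,52,-57,0,-19,0],[335,52,-57,0,-19,0],[335,52,-57,0,-19,0],[335,52,-57,0,-19,0]]]' -1 20
python3 - <<'E'
from plant import *
from h import *
for n in ("scene","wrist"):
    c=read_camera(n); cv2.imwrite(f"pics/{n}1.png",c["image"][:,:,::-1])
    if n=="scene": crop(c["image"],160,200,340,310,4,"pics/s_board1.png")
E
```

```text
t: 1.4
tool_pos: [0.4985, 0.4315, 0.171]
tcp_rot: [-89.9, 0.0, 0.4]
contact_force: [0.1, 0.2, -0.4]
width: 0.0877
```

View pics/wrist1.png

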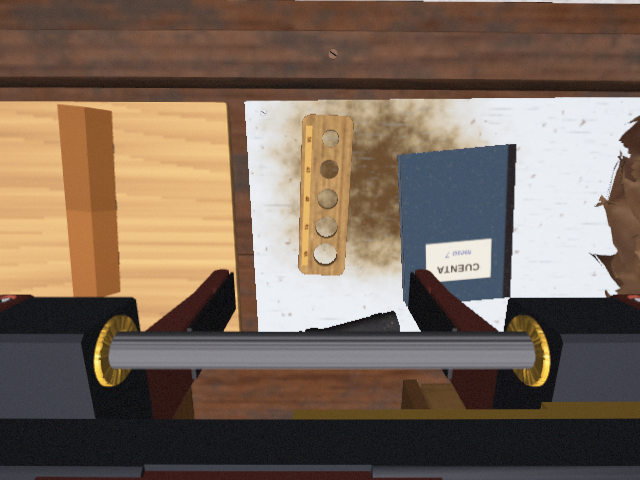

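View pics/s_board1.png

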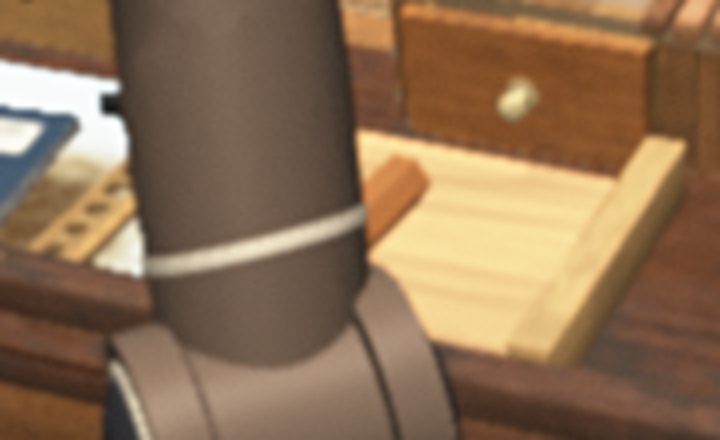

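Run:
```python
from plant import *
from h import *
import pickle
c=read_camera("wrist");pickle.dump(c,open("w1.pkl","wb")); crop(c["image"],40,90,150,310,2.7,"pics/w1z.png")
im=c["image"];print(im[200,50:130:2].tolist())
s=0.0208
ctr=np.array([.476,.227,.033]);yaw=np.radians(-4.8);u=np.array([np.cos(yaw),np.sin(yaw),0]);n=np.array([-np.sin(yaw),np.cos(yaw),0])
for L in(-.08,0,.08):
  print(proj(c,[ctr+u*L+n*0.0208*np.cos(a)+np.array([0,0,1])*0.0208*np.sin(a) for a in np.radians([120,60,0,-60])]).round(0).tolist())
```

```text
[[226, 177, 120], [227, 181, 125], [228, 181, 125], [227, 181, 123], [226, 180, 123], [229, 182, 124], [226, 179, 121], [226, 178, 119], [170, 108, 61], [171, 109, 60], [171, 112, 63], [169, 107, 54], [168, 108, 56], [174, 110, 62], [170, 108, 58], [170, 108, 59], [171, 109, 60], [168, 109, 56], [172, 108, 63], [170, 110, 61], [162, 103, 53], [144, 87, 49], [140, 86, 44], [142, 89, 47], [139, 86, 43], [144, 92, 48], [139, 86, 40], [141, 87, 42], [142, 89, 50], [141, 88, 42], [146, 93, 52], [139, 86, 39], [143, 89, 49], [153, 113, 75], [232, 185, 125], [231, 186, 126], [233, 187, 128], [232, 186, 124], [231, 185, 124], [231, 185, 127]]
[[50.0, 103.0], [77.0, 105.0], [105.0, 109.0], [105.0, 111.0]]
[[59.0, 206.0], [85.0, 209.0], [110.0, 206.0], [111.0, 203.0]]
[[68.0, 297.0], [92.0, 299.0], [116.0, 292.0], [116.0, 284.0]]
```

View pics/w1z.png

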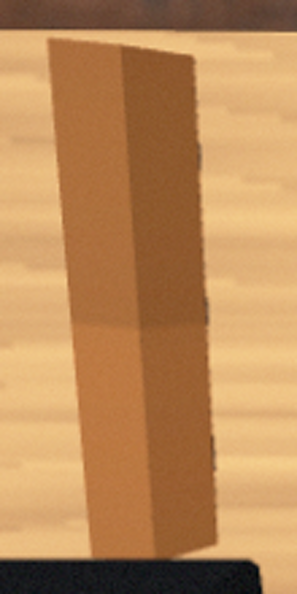

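Run:
```python
from h import *
import pickle
c=pickle.load(open("w1.pkl","rb")); T=pickle.load(open("c0.pkl","rb"))["top"]
print("wrist board FL corner",onplane(c,[[226,102],[244,331]],0.015))
print(proj(c,[[.386,.3445,.015]]))
z=2.7;w=lambda a,b:(a/z+40,b/z+90)
t=lambda a,b:(a/5+180,b/5+200)
print("at z: top-right edge front", onplane(c,[w(48,38),w(120,45),w(193,57)],0.051))
# triangulate front end side +y corner (z .033): wrist (193,57); top (260,495)
print(tri([(c,w(193,57)),(T,t(260,495))]))
# front end top-flat edges in top: centre edges unclear
print(onplane(c,[w(193,57),w(217,543)],0.033))
print(onplane(c,[w(48,38),w(92,556)],0.051))
print(onplane(c,[w(121,45),w(155,556)],0.051))
```

```text
wrist board FL corner [[0.38944277 0.34928502 0.015     ]
 [0.60703798 0.35410657 0.015     ]]
[[220.18576723  97.69729212]]
at z: top-right edge front [[0.39630428 0.22952063 0.051     ]
 [0.39811973 0.24974497 0.051     ]
 [0.401273   0.27010136 0.051     ]]
(array([0.39812117, 0.25472803, 0.02422641]), [0.1530661115502357, 0.15306611155022515])
[[0.39925704 0.25976047 0.033     ]
 [0.55690957 0.24556121 0.033     ]]
[[0.39630428 0.22952063 0.051     ]
 [0.55421224 0.21535556 0.051     ]]
[[0.39811893 0.25003023 0.051     ]
 [0.554076   0.23592297 0.051     ]]
```

Run:
```python
from plant import *
from h import *
print(delta(get_obs(),[0.53,0.23,0.19],[-90,0,-4.8]))
```

```text
[29.8, -19.1, -201.1, -0.0, 5.1, 0.0]
```

```bash
python3 -m inch '[[[30,-19,-201,0,5,0],[30,-19,-201,0,5,0],[30,-19,-201,0,5,0],[30,-19,-201,0,5,0],[30,-19,-201,0,5,0],[30,-19,-201,0,5,0],[30,-19,-201,0,5,0],[30,-19,-201,0,5,0],[30,-19,-201,0,5,0],[30,-19,-201,0,5,0]]]'
python3 - <<'E'
from plant import *
from h import *
import pickle
C={n:read_camera(n) for n in ("wrist","top")};pickle.dump(C,open("c2.pkl","wb"))
c=C["wrist"]["image"];cv2.imwrite("pics/wrist2.png",c[:,:,::-1]); crop(c,230,50,410,330,2.1,"pics/w2z.png"); o=get_obs();print(o["tool_pos"],o["tcp_rot"],o["joints"])
crop(C["top"]["image"],180,200,330,320,5,"pics/t2.png")
E
```

```text
t: 2.55
tool_pos: [0.5304, 0.2301, 0.1893]
tcp_rot: [-90.0, 0.0, -4.7]
contact_force: [0.8, 0.8, 0.4]
width: 0.0875
[0.5305914  0.2295863  0.18944279] [-9.00048735e+01  1.76500245e-02 -4.72905566e+00] [-31.48161114  20.69647643   4.26072708 100.67226286  -1.76689724
  58.71326074  58.69427649]
```

View pics/wrist2.png

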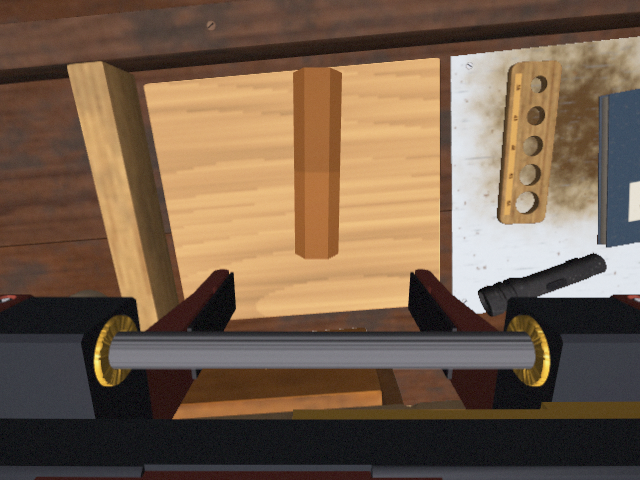

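View pics/w2z.png

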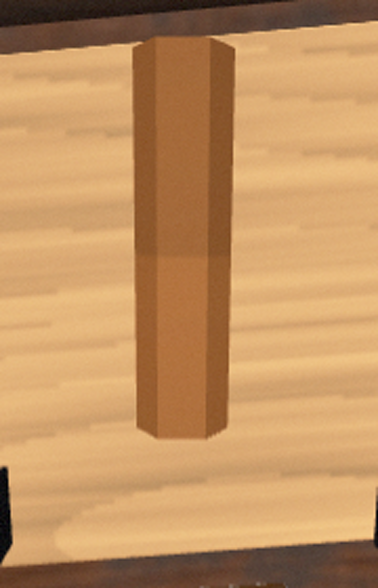

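View pics/t2.png

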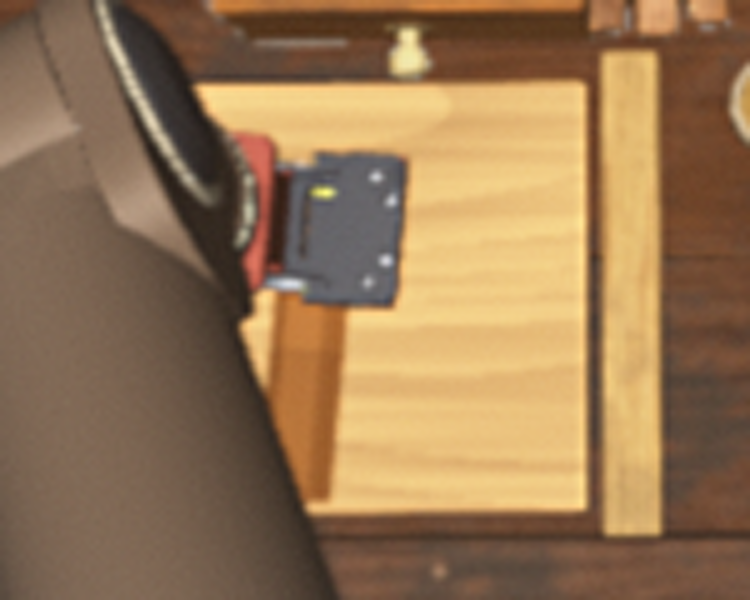

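Run:
```python
from h import *
import pickle
C=pickle.load(open("c2.pkl","rb"));c=C["wrist"]
w=lambda a,b:(a/2.1+230,b/2.1+50)
A=onplane(c,[w(133,48),w(235,47),w(137,428),w(228,426)],0.033)
B=onplane(c,[w(157,38),w(210,38),w(158,437),w(206,437)],0.051)
for P in (A,B):
    a=(P[2]+P[3]-P[0]-P[1])/2; print(P.round(4).tolist(),P.mean(0),np.linalg.norm(a),np.degrees(np.arctan2(a[1],a[0])),np.linalg.norm(P[0]-P[1]))
print("board",onplane(c,[(145,84),(440,58)],0.015))
# height by triangulating with w1
c1=pickle.load(open("w1.pkl","rb")); z=2.7;w1=lambda a,b:(a/z+40,b/z+90)
print(tri([(c,w(157,38)),(c1,w1(48,38))]),tri([(c,w(210,38)),(c1,w1(120,45))]),tri([(c,w(235,47)),(c1,w1(193,57))]),tri([(c,w(158,437)),(c1,w1(92,556))]))
print("bar corners tri front", onplane(c,[(68,64),(101,62)],0.03))
```

```text
[[0.3958, 0.2181, 0.033], [0.3988, 0.2591, 0.033], [0.5545, 0.2037, 0.033], [0.557, 0.2452, 0.033]] [0.47652626 0.23153746 0.033     ] 0.15902937353737062 -5.107322974273633 0.04108716619242819
[[0.397, 0.2286, 0.051], [0.3987, 0.2486, 0.051], [0.5542, 0.2142, 0.051], [0.5559, 0.2349, 0.051]] [0.47641841 0.23155207 0.051     ] 0.15779830760727964 -5.104023143815151 0.020077391620143704
board [[0.38996037 0.08289114 0.015     ]
 [0.39039868 0.34789132 0.015     ]]
(array([0.39637871, 0.22848822, 0.04945132]), [0.27679124408553224, 0.27679124408540473]) (array([0.3980756 , 0.24862803, 0.04919874]), [0.17889452726757238, 0.17889452726766233]) (array([0.39890571, 0.25920048, 0.03213836]), [0.2567639078516378, 0.256763907851598]) (array([0.55477255, 0.2141153 , 0.04938385]), [0.1312593063390617, 0.1312593063390644])
bar corners tri front [[0.37212182 0.02743699 0.03      ]
 [0.3730144  0.05591909 0.03      ]]
```

```bash
cat >> h.py <<'E'
def tilt_pose(ctr,roll,yaw,s):
    R=Rn.from_euler('xyz',[roll,0,yaw],degrees=True).as_matrix()
    return np.array(ctr)+R[:,1]*s
E
python3 - <<'E'
from plant import *
from h import *
p=tilt_pose([.4765,.2315,.033],-120,-5.1,-.07);print(p,delta(get_obs(),p,[-120,0,-5.1]))
E
```

```text
[0.4796113  0.26636144 0.09362178] [-53.8, 95.8, 32.5, -30.0, 0.4, 0.1]
```

```bash
python3 -m inch '[[[-14,0,8,-8,0,0],[-27,5,16,-16,0,0],[-40,30,24,-24,0,0],[-54,60,32,-30,0,0],[-54,96,32,-30,0,0],[-54,96,32,-30,0,0],[-54,96,32,-30,0,0],[-54,96,32,-30,0,0]]]' -0.045 25
python3 - <<'E'
from plant import *
from h import *
c=read_camera("wrist");cv2.imwrite("pics/wrist3.png",c["image"][:,:,::-1])
o=get_obs();print(o["tool_pos"],o["tcp_rot"],o["joints"].round(1) if hasattr(o["joints"],"round") else o["joints"],o["width"])
p=tilt_pose([.4765,.2315,.033],-120,-5.1,-.0025);print(p,delta(o,p,[-120,0,-5.1]))
import pickle;pickle.dump(c,open("w3.pkl","wb"))
E
```

```text
t: 3.45
tool_pos: [0.4812, 0.2649, 0.0959]
tcp_rot: [-119.9, -0.1, -4.9]
contact_force: [0.6, -0.7, 1.3]
width: 0.0454
[0.48128961 0.26503478 0.09601554] [-119.84539101   -0.16113929   -4.90800544] [-51.   37.6   7.4  94.5  15.4  71.9  32.9] 0.04561310731147897
[0.47661112 0.23274505 0.03516506] [-2.1, 69.0, 2.0, -0.2, 0.1, 0.2]
```

View pics/wrist3.png

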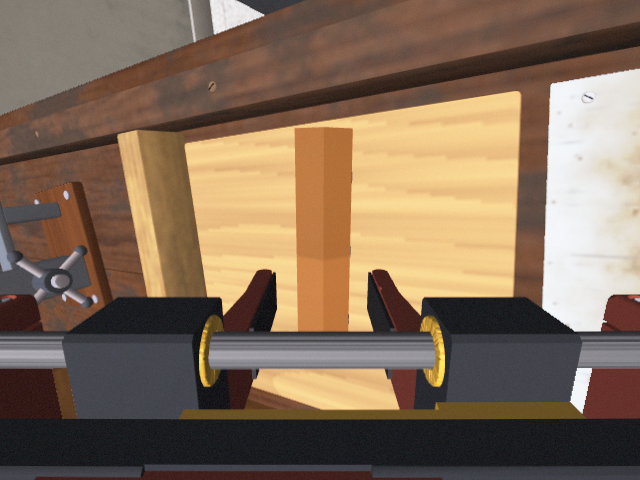

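```bash
python3 -m inch '[[[-2,30,2,0,0,0],[-2,55,2,0,0,0],[-2,69,2,0,0,0],[-2,69,2,0,0,0],[-2,69,2,0,0,0]]]'; python3 -m inch '[[[0,0,0,0,0,0],[0,0,0,0,0,0],[0,0,0,0,0,0],[0,0,0,0,0,0]]]' 1 25
python3 - <<'E'
from plant import *
from h import *
o=get_obs();print(o["tool_pos"],o["tcp_rot"],o["width"],o["contact_force"])
c=read_camera("wrist");cv2.imwrite("pics/wrist4.png",c["image"][:,:,::-1])
E
```

```text
t: 4.0
tool_pos: [0.4758, 0.2335, 0.0341]
tcp_rot: [-119.9, -0.1, -4.8]
contact_force: [0.2, -0.0, -0.1]
width: 0.0456
t: 4.4
tool_pos: [0.4756, 0.2315, 0.0353]
tcp_rot: [-120.2, -0.1, -4.9]
contact_force: [-1.6, -3.9, 10.3]
width: 0.0357
[0.47564689 0.23147051 0.03532224] [-1.20172150e+02 -7.57678268e-02 -4.85384029e+00] 0.03567636178776382 [-1.58007796 -3.90961695 10.30962447]
```

View pics/wrist4.png

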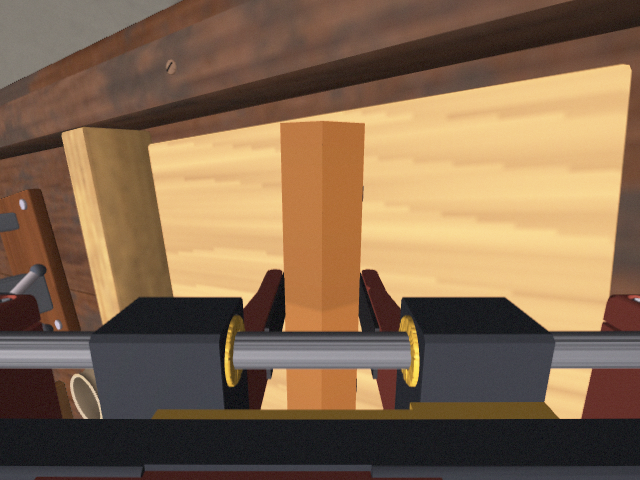

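```bash
python3 -m inch '[[[0,-4,-2,0,0,0],[0,-7,-4,0,0,0],[0,-6,-6,8,0,0],[0,-4,-9,16,0,0],[0,-2,-12,24,0,0],[0,-1,-14,32,0,0],[0,1,-17,40,0,0],[0,2,-20,48,0,0],[0,4,-22,55,0,0],[0,5,-24,60,0,0],[0,5,-24,60,0,0],[0,5,-24,60,0,0]]]'
python3 - <<'E'
from plant import *
from h import *
o=get_obs();print(o["tool_pos"],o["tcp_rot"],o["width"],o["contact_force"],np.round(o["joints"],1))
c=read_camera("wrist");cv2.imwrite("pics/wrist5.png",c["image"][:,:,::-1])
E
```

```text
t: 5.65
tool_pos: [0.4741, 0.2062, 0.0399]
tcp_rot: [-59.9, 0.1, -5.2]
contact_force: [-0.4, -0.0, -2.4]
width: 0.0358
[0.47405543 0.2061811  0.03990024] [-59.94674765   0.07905158  -5.20008246] 0.035802208681867564 [-0.40455136 -0.04887617 -2.42657792] [ 19.1  32.9 -35.5 123.1 -27.7  23.   99.4]
```

View pics/wrist5.png

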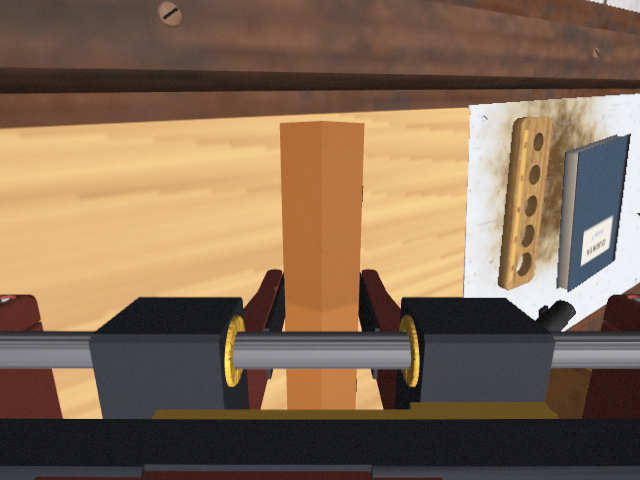

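```bash
python3 -m inch '[[[0,2,-1,0,0,0],[0,4,-2.5,0,0,0],[0,4,-2.5,0,0,0]]]'; python3 -m inch '[[[0,0,0,0,0,0],[0,0,0,0,0,0],[0,0,0,0,0,0],[0,-15,0,0,0,0],[0,-50,0,0,0,0],[0,-70,0,0,0,0],[0,-70,0,0,0,0]]]' -0.045 25;  python3 - <<'E'
from plant import *
from h import *
import pickle
o=get_obs();print(o["tool_pos"],o["tcp_rot"],o["width"],o["contact_force"])
c=read_camera("wrist");cv2.imwrite("pics/wrist6.png",c["image"][:,:,::-1]);pickle.dump(c,open("w6.pkl","wb"))
p=tilt_pose([.475,.210,.033],-120,-5.1,-.07);print(p,delta(o,p,[-120,0,-5.1]))
E
```

```text
t: 6.0
tool_pos: [0.4725, 0.2111, 0.0358]
tcp_rot: [-60.1, -0.0, -4.6]
contact_force: [0.2, 0.2, -3.0]
width: 0.0355
t: 6.7
tool_pos: [0.4717, 0.1734, 0.0983]
tcp_rot: [-60.0, -0.2, -4.9]
contact_force: [0.6, 0.5, -0.3]
width: 0.0459
[0.47174203 0.17338574 0.0982826 ] [-60.04919466  -0.22597139  -4.90514849] 0.045868253823878616 [ 0.61901905  0.45643044 -0.26606659]
[0.4781113  0.24486144 0.09362178] [0.2, 39.9, 59.8, -60.0, 0.2, 0.2]
```

View pics/wrist6.png

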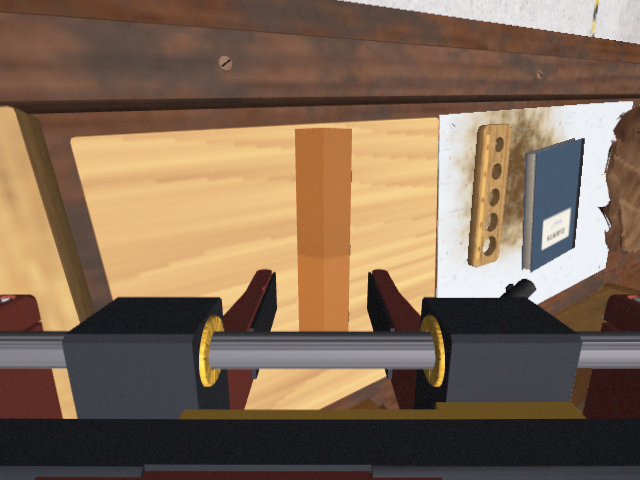

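```bash
python3 -m inch '[[[0,0,8,-8,0,0],[0,0,16,-16,0,0],[0,5,24,-24,0,0],[0,10,32,-32,0,0],[0,18,40,-40,0,0],[0,27,48,-48,0,0],[0,36,56,-56,0,0],[0,40,60,-60,0,0],[0,40,60,-60,0,0],[0,40,60,-60,0,0]]]'
python3 - <<'E'
from plant import *
from h import *
import pickle
c=read_camera("wrist");cv2.imwrite("pics/wrist7.png",c["image"][:,:,::-1]);pickle.dump(c,open("w7.pkl","wb"))
o=get_obs();print(o["tool_pos"],o["tcp_rot"],o["width"],o["contact_force"])
p=tilt_pose([.475,.211,.033],-120,-5.1,-.0025);print(p,delta(o,p,[-120,0,-5.1]))
E
```

```text
t: 7.75
tool_pos: [0.4748, 0.2474, 0.0894]
tcp_rot: [-120.1, 0.2, -4.6]
contact_force: [-0.1, -0.9, 0.7]
width: 0.0457
[0.47562683 0.24590359 0.09067645] [-1.20005538e+02  7.37642089e-02 -4.74535425e+00] 0.046073037757654596 [-0.41128056 -0.343638    0.2858701 ]
[0.47511112 0.21224505 0.03516506] [2.3, 64.9, -1.3, 0.0, 0.3, 0.1]
```

View pics/wrist7.png

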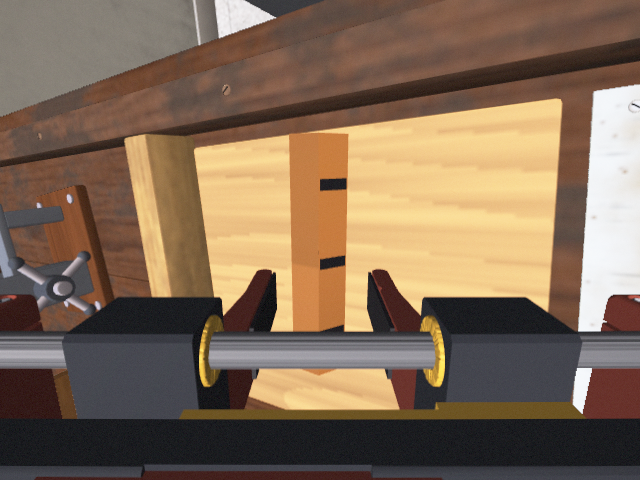

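```bash
python3 -m inch '[[[1,30,-1,0,0,0],[2,55,-1,0,0,0],[2,66,-1,0,0,0],[2,66,-1,0,0,0],[2,66,-1,0,0,0]]]'; python3 -m inch '[[[0,0,0,0,0,0],[0,0,0,0,0,0],[0,0,0,0,0,0],[0,0,0,0,0,0]]]' 1 25; python3 -m inch '[[[0,-4,-2,0,0,0],[0,-7,-4,0,0,0],[0,-6,-6,8,0,0],[0,-4,-9,16,0,0],[0,-2,-12,24,0,0],[0,-1,-14,32,0,0],[0,1,-17,40,0,0],[0,2,-20,48,0,0],[0,4,-22,55,0,0],[0,5,-24,60,0,0],[0,5,-24,60,0,0],[0,5,-24,60,0,0]]]'
python3 - <<'E'
from plant import *
from h import *
o=get_obs();print(o["tool_pos"],o["tcp_rot"],o["width"],o["contact_force"],np.round(o["joints"],1))
c=read_camera("wrist");cv2.imwrite("pics/wrist8.png",c["image"][:,:,::-1])
E
```

```text
t: 8.3
tool_pos: [0.4759, 0.2125, 0.0362]
tcp_rot: [-119.9, -0.1, -4.9]
contact_force: [-0.3, 0.3, -0.1]
width: 0.0458
t: 8.7
tool_pos: [0.4758, 0.2135, 0.036]
tcp_rot: [-119.9, -0.1, -4.7]
contact_force: [-0.5, 2.3, 6.2]
width: 0.0358
t: 9.9
tool_pos: [0.4733, 0.1863, 0.0419]
tcp_rot: [-60.0, 0.2, -5.1]
contact_force: [-0.8, 0.0, -2.2]
width: 0.0357
[0.473344   0.18632391 0.04191568] [-59.95783698   0.1541865   -5.11000003] 0.03571968023192609 [-0.76848511  0.0080298  -2.20712944] [ 28.   35.5 -44.1 122.8 -13.7  23.2  88.5]
```

View pics/wrist8.png

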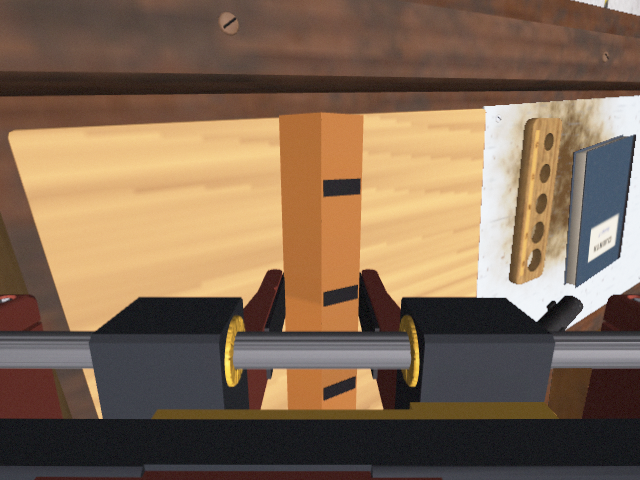

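```bash
python3 -m inch '[[[0,2,-1,0,0,0],[0,5,-3,0,0,0],[0,5,-3,0,0,0]]]'; python3 -m inch '[[[0,0,0,0,0,0],[0,0,0,0,0,0],[0,0,0,0,0,0],[0,-15,0,0,0,0],[0,-50,0,0,0,0],[0,-70,0,0,0,0],[0,-70,0,0,0,0]]]' -0.045 25;  python3 - <<'E'
from plant import *
from h import *
o=get_obs();print(o["tool_pos"],o["tcp_rot"],o["width"],o["contact_force"])
print(delta(o,[.50,.19,.15],[-90,0,-5.1]))
E
```

```text
t: 10.25
tool_pos: [0.4728, 0.1904, 0.0368]
tcp_rot: [-60.1, -0.0, -4.6]
contact_force: [0.2, -0.2, -1.5]
width: 0.0354
t: 10.95
tool_pos: [0.472, 0.153, 0.0993]
tcp_rot: [-60.1, -0.2, -4.9]
contact_force: [-0.3, -0.0, -0.3]
width: 0.0461
[0.47201474 0.1529663  0.0992948 ] [-60.05434143  -0.20464493  -4.91597737] 0.04612868590136344 [-0.33366346 -0.00286708 -0.25797396]
[24.9, -24.2, 59.3, -29.9, 0.2, 0.2]
```

```bash
python3 -m inch '[[[6,-10,15,-8,0,0],[12,-17,30,-16,0,0],[18,-24,45,-24,0,0],[25,-24,59,-30,0,0],[25,-24,59,-30,0,0],[25,-24,59,-30,0,0]]]' -1
python3 - <<'E'
from plant import *
from h import *
import pickle
C={n:read_camera(n) for n in ("wrist","top","scene")};pickle.dump(C,open("c9.pkl","wb"))
c=C["wrist"]["image"];cv2.imwrite("pics/wrist9.png",c[:,:,::-1]); o=get_obs();print(o["tool_pos"],o["tcp_rot"])
E
```

```text
t: 11.55
tool_pos: [0.4975, 0.1953, 0.1475]
tcp_rot: [-89.9, 0.0, -4.3]
contact_force: [-0.1, -1.1, -1.4]
width: 0.0873
[0.49797427 0.18943372 0.14662833] [-90.01168184   0.12517881  -4.88388613]
```

View pics/wrist9.png

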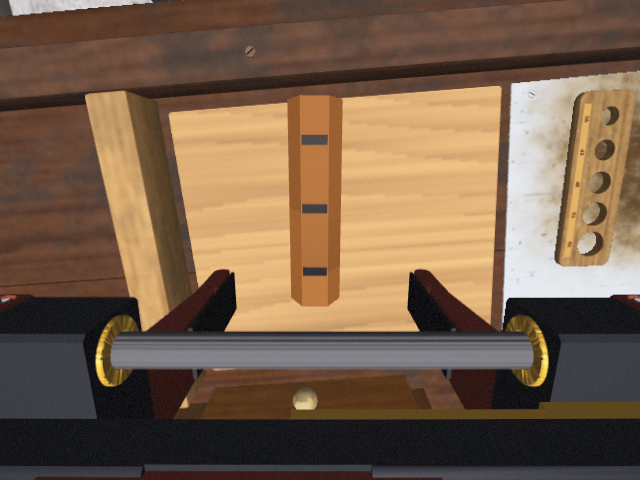

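Run:
```python
from plant import *
from h import *
import pickle
c=pickle.load(open("c9.pkl","rb"))["wrist"]
P=onplane(c,[(314.5,140),(314.5,209),(314.5,271.5)],0.051);print(P,np.degrees(np.arctan2(*(P[2]-P[0])[[1,0]])))
Q=onplane(c,[(288,103),(341,103),(291,301),(339,301)],.033);print(Q.round(4).tolist(),Q.mean(0))
o=get_obs();print(o["tool_pos"],o["tcp_rot"])
p=[P[1][0],P[1][1],.020];print(delta(o,p,[-90,0,-5.1]))
```

```text
[[0.42122293 0.1970324  0.051     ]
 [0.47090452 0.19299446 0.051     ]
 [0.52029909 0.18897747 0.051     ]] -4.647941866680621
[[0.3925, 0.1791, 0.033], [0.3955, 0.2187, 0.033], [0.5517, 0.1658, 0.033], [0.5548, 0.207, 0.033]] [0.47360965 0.19266665 0.033     ]
[0.49797427 0.18943372 0.14662833] [-90.01168184   0.12517881  -4.88388613]
[-27.0, 126.7, 1.3, 0.0, 0.2, -0.1]
```

```bash
python3 -m inch '[[[-26,40,2,0,0,0],[-26,85,2,0,0,0],[-26,120,2,0,0,0],[-26,127,2,0,0,0],[-26,127,2,0,0,0],[-26,127,2,0,0,0]]]' -0.2; python3 -m inch '[[[0,0,0,0,0,0],[0,0,0,0,0,0],[0,0,0,0,0,0],[0,0,0,0,0,0],[0,0,0,0,0,0]]]' 1 30
python3 - <<'E'
from plant import *
from h import *
o=get_obs();print(o["tool_pos"],o["tcp_rot"],o["width"],o["contact_force"],np.round(o["joints"],1))
print(delta(o,[.45,.0,.25],[-90,0,0]))
E
```

```text
t: 12.3
tool_pos: [0.4739, 0.1948, 0.0221]
tcp_rot: [-89.9, -0.1, -4.9]
contact_force: [-0.8, -0.6, 1.3]
width: 0.0528
t: 12.8
tool_pos: [0.4739, 0.195, 0.0224]
tcp_rot: [-90.0, -0.1, -4.8]
contact_force: [-0.1, -2.7, 8.5]
width: 0.04
[0.47388679 0.1949884  0.02237911] [-90.00572386  -0.13814772  -4.80574222] 0.03996356331629532 [-0.08739431 -2.66314045  8.50283285] [ -9.4  30.3 -23.5 115.9  19.5  37.4  39.6]
[-6.9, -227.6, -196.3, 0.0, -4.8, 0.1]
```

```bash
python3 -m inch '[[[0,-30,0,0,0,0],[0,-60,0,0,0,0],[0,-100,0,0,0,0],[0,-100,0,0,0,0],[0,-100,0,0,0,0]]]'
python3 - <<'E'
from plant import *
from h import *
o=get_obs();print(o["tool_pos"],o["tcp_rot"],o["width"],o["contact_force"],np.round(o["joints"],1))
c=read_camera("wrist")["image"];cv2.imwrite("pics/wrist10.png",c[:,:,::-1])
E
```

```text
t: 13.3
tool_pos: [0.4734, 0.1955, 0.1219]
tcp_rot: [-90.0, -0.1, -4.8]
contact_force: [0.1, 0.4, -3.1]
width: 0.04
[0.47335508 0.19545955 0.12193387] [-89.9515128   -0.14673766  -4.79249913] 0.04001500831994476 [ 0.0812003   0.36120028 -3.11313684] [ -5.5  21.8 -27.7 111.9  13.3  49.2  45. ]
```

View pics/wrist10.png

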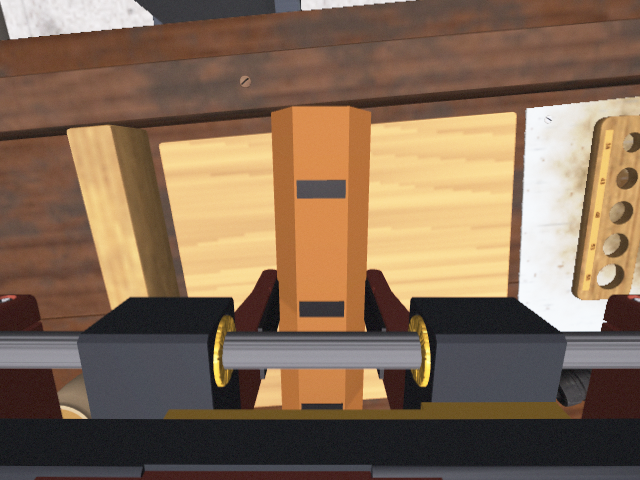

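Run:
```python
from plant import *
from h import *
print(delta(get_obs(),[.52,-.04,.26],[-90,0,5.4]))
```

```text
[66.9, -139.1, -230.3, 0.0, -10.2, 0.0]
```

```bash
python3 -m inch '[[[10,-35,-30,0,-1,0],[20,-70,-65,0,-3,0],[30,-105,-105,0,-5,0],[45,-125,-150,0,-8,0],[60,-139,-190,0,-10,0],[67,-139,-230,0,-10,0],[67,-139,-230,0,-10,0],[67,-139,-230,0,-10,0],[67,-139,-230,0,-10,0],[67,-139,-230,0,-10,0]]]'
python3 - <<'E'
from plant import *
from h import *
import pickle
C={n:read_camera(n) for n in ("wrist","top","scene")};pickle.dump(C,open("c11.pkl","wb"))
c=C["wrist"]["image"];cv2.imwrite("pics/wrist11.png",c[:,:,::-1]); o=get_obs();print(o["tool_pos"],o["tcp_rot"],o["width"],np.round(o["joints"],1))
crop(c,0,60,260,420,2.2,"pics/w11z.png")
cv2.imwrite("pics/scene11.png",C["scene"]["image"][:,:,::-1])
E
```

```text
t: 14.35
tool_pos: [0.52, -0.0379, 0.2592]
tcp_rot: [-90.0, 0.1, 5.4]
contact_force: [0.4, 0.3, -1.3]
width: 0.04
[ 0.5203262  -0.03844973  0.25972324] [-8.99886191e+01  1.38211698e-02  5.31801484e+00] 0.040148218516448356 [ 19.5  13.5 -24.6 101.5   6.1  66.3  88.4]
```

View pics/wrist11.png

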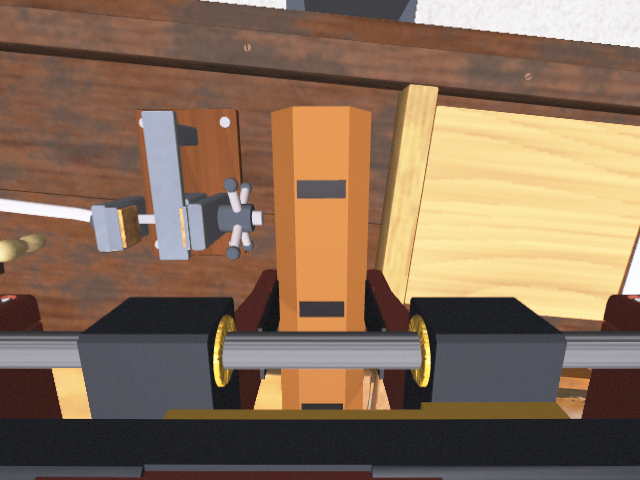

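View pics/w11z.png

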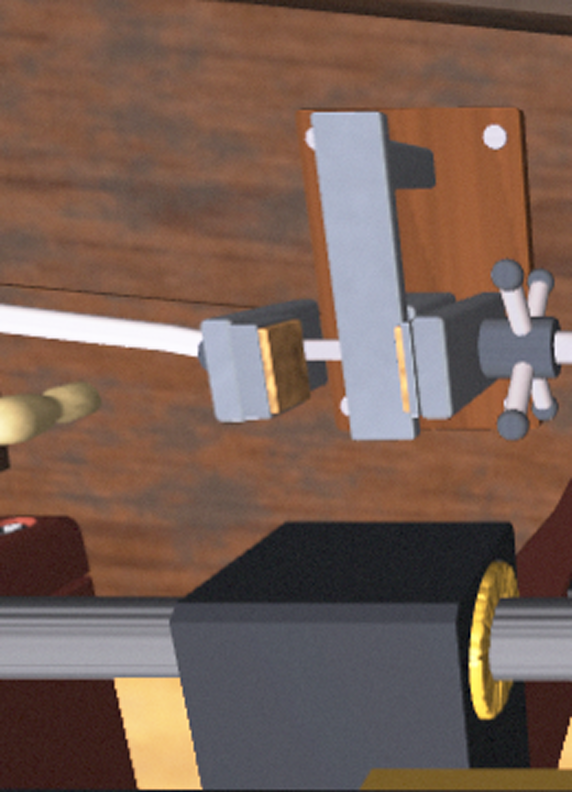

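View pics/scene11.png

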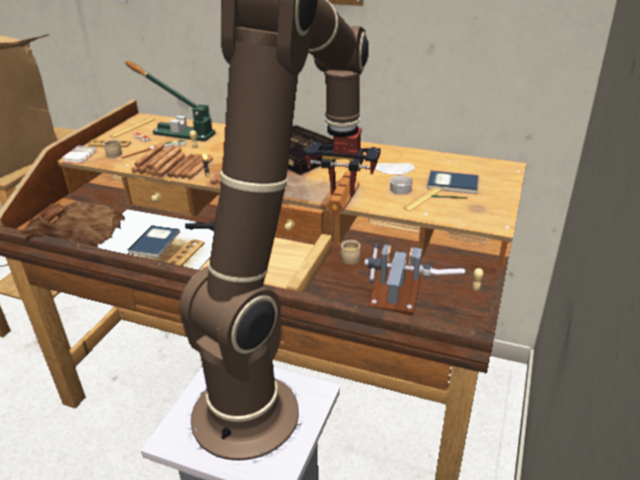

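```bash
cat > clampfit.py <<'E'
from h import *
import pickle
c=pickle.load(open("c11.pkl","rb"))["wrist"]; T=pickle.load(open("c0.pkl","rb"))["top"]
w=lambda a,b:(a/2.2,b/2.2+60)
t=lambda a,b:(a/5+320,b/5+195)
bw=[w(313,113),w(383,113),w(415,437),w(352,439)]
bt=[t(379,466),t(437,460),t(406,188),t(348,190)] # order FL(+y?)...
# wrist image: right=+y ; top image: left=+y
bt=[t(437,460),t(379,466),t(348,190),t(406,188)]
B=onplane(c,bw,.084); m=B.mean(0); a=B[2]+B[3]-B[0]-B[1]; yaw=np.arctan2(a[1],a[0])
print("bed",B.round(4).tolist(),m,np.linalg.norm(a)/2,np.degrees(yaw))
for i in range(4): print(tri([(c,bw[i]),(T,bt[i])]))
R=np.array([[np.cos(yaw),-np.sin(yaw)],[np.sin(yaw),np.cos(yaw)]]); o=m[:2]-R@np.array([-.0325,0]); print("origin",o)
cl=lambda P:(R.T@(P[:,:2]-o).T).T.round(4)
for z in (.09,.098): print("balls",z,cl(onplane(c,[w(508,275),w(513,424)],z)))
print("hub", cl(onplane(c,[w(482,347),w(555,347)],.079)))
print("jaw cork top", cl(onplane(c,[w(258,327),w(270,416)],.116)),"fixed",cl(onplane(c,[w(397,324),w(412,325),w(407,412),w(420,417)],.116)))
print("lever",cl(onplane(c,[w(205,340),w(3,320)],.08)))
E
python3 clampfit.py
```

```text
bed [[0.431, -0.2108, 0.084], [0.4284, -0.1816, 0.084], [0.5691, -0.1682, 0.084], [0.5728, -0.1973, 0.084]] [ 0.50032837 -0.18947191  0.084     ] 0.14191233875554343 5.426146074407419
(array([ 0.42913189, -0.22194341,  0.06148299]), [0.3328254822165907, 0.33282548221662706])
(array([ 0.42625524, -0.19071491,  0.06159496]), [0.37097931036954374, 0.3709793103695442])
(array([ 0.5741761 , -0.17496046,  0.06757126]), [0.8583054862292738, 0.8583054862291533])
(array([ 0.57577318, -0.20475745,  0.07109404]), [2.2002100754588723, 2.200210075458818])
origin [ 0.53268273 -0.18639862]
balls 0.09 [[-0.0367  0.0642]
 [ 0.0301  0.0621]]
balls 0.098 [[-0.0374  0.0662]
 [ 0.0278  0.0642]]
hub [[-0.0033  0.0473]
 [-0.0032  0.0806]]
jaw cork top [[-0.0183 -0.0316]
 [ 0.019  -0.0321]] fixed [[-0.0194  0.0248]
 [-0.019   0.0308]
 [ 0.0174  0.0252]
 [ 0.0196  0.0304]]
lever [[-0.0069 -0.0782]
 [-0.0163 -0.1686]]
```

Run:
```python
from plant import *
from h import *
print(delta(get_obs(),[.54,-.115,.23],[-90,0,5.4]))
```

```text
[12.5, 29.7, -78.1, -0.0, -0.1, -0.0]
```

```bash
python3 -m inch '[[[6,15,-40,0,0,0],[12,30,-78,0,0,0],[12,30,-78,0,0,0],[12,30,-78,0,0,0],[12,30,-78,0,0,0]]]'
python3 - <<'E'
from plant import *
from h import *
import pickle
C={n:read_camera(n) for n in ("wrist",)};pickle.dump(C,open("c12.pkl","wb"))
c=C["wrist"]["image"];cv2.imwrite("pics/wrist12.png",c[:,:,::-1]); o=get_obs();print(o["tool_pos"],o["tcp_rot"],o["width"],np.round(o["joints"],1))
crop(c,60,60,340,320,2.5,"pics/w12z.png")
E
```

```text
t: 15.0
tool_pos: [0.5396, -0.1146, 0.2301]
tcp_rot: [-90.0, -0.0, 5.3]
contact_force: [0.1, 0.6, -1.3]
width: 0.0403
[ 0.53968637 -0.11451692  0.23039009] [-8.99793753e+01 -4.49368430e-02  5.33322295e+00] 0.04026597223867132 [ 24.4  17.6 -21.8 100.1   7.2  63.6  95.7]
```

View pics/w12z.png

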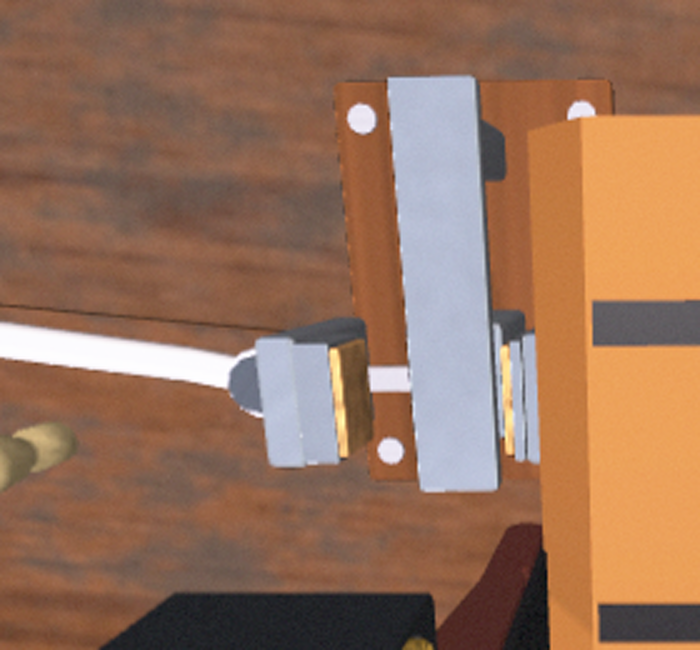

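```bash
cat > clampfit2.py <<'E'
from h import *
import pickle
c1=pickle.load(open("c11.pkl","rb"))["wrist"];c=pickle.load(open("c12.pkl","rb"))["wrist"]; T=pickle.load(open("c0.pkl","rb"))["top"]
w1=lambda a,b:(a/2.2,b/2.2+60); w=lambda a,b:(a/2.5+60,b/2.5+60)
b1=[w1(313,113),w1(383,113),w1(415,437),w1(352,439)]
bw=[w(388,77),w(476,76),w(499,489),w(420,492)]
B=onplane(c,bw,.084); m=B.mean(0); a=B[2]+B[3]-B[0]-B[1]; yaw=np.arctan2(a[1],a[0])
print("bed",B.round(4).tolist(),m,np.linalg.norm(a)/2,np.degrees(yaw),np.linalg.norm(B[0]-B[1]))
X=[tri([(c,bw[i]),(c1,b1[i])]) for i in range(4)]
for x in X: print(x[0].round(4),np.round(x[1],2))
R=np.array([[np.cos(yaw),-np.sin(yaw)],[np.sin(yaw),np.cos(yaw)]]); o=m[:2]-R@np.array([-.0325,0]); print("origin",o,"bedpt",o+R@np.array([-.047,0]))
cl=lambda P:(R.T@(P[:,:2]-o).T).T.round(4).tolist()
print("jaw top", cl(onplane(c,[w(330,345),w(340,463),w(342,343),w(350,460)],.116)),"fixed",cl(onplane(c,[w(502,345),w(513,345),w(507,455),w(516,455)],.116)))
print("lever pin",cl(onplane(c,[w(248,382)],.075)),"lever along",cl(onplane(c,[w(3,342)],.083)))
# stick centre rel TCP
P=onplane(c,[(322.,309.)],.2304+.0286);print("stick mid groove",P,"in clamp frame",cl(P))
E
python3 clampfit2.py
```

```text
bed [[0.431, -0.2122, 0.084], [0.4281, -0.1831, 0.084], [0.5699, -0.1686, 0.084], [0.5737, -0.1978, 0.084]] [ 0.50068564 -0.19042913  0.084     ] 0.14298405616693097 5.79843174574175 0.02917590279242873
[ 0.4304 -0.2139  0.0779] [0.22 0.22]
[ 0.4275 -0.1843  0.0778] [0.38 0.38]
[ 0.5702 -0.169   0.0819] [0.34 0.34]
[ 0.5741 -0.1984  0.0816] [0.41 0.41]
origin [ 0.53301936 -0.18714569] bedpt [ 0.48625983 -0.19189406]
jaw top [[-0.0193, -0.0307], [0.0196, -0.0313], [-0.0199, -0.0268], [0.0187, -0.0279]] fixed [[-0.0188, 0.0242], [-0.0187, 0.0277], [0.0174, 0.024], [0.0175, 0.027]]
lever pin [[-0.001, -0.0779]] lever along [[-0.0176, -0.1602]]
stick mid groove [[ 0.53573222 -0.11409286  0.259     ]] in clamp frame [[0.0101, 0.0724]]
```

Run:
```python
from plant import *
from h import *
print(delta(get_obs(),[.4883,-.1929,.15],[-90,0,5.6]))
```

```text
[-58.5, 80.3, -73.3, -0.0, -0.3, 0.0]
```

```bash
python3 -m inch '[[[-30,0,-36,0,0,0],[-58,20,-73,0,0,0],[-58,60,-73,0,-0.3,0],[-58,80,-73,0,-0.3,0],[-58,80,-73,0,-0.3,0],[-58,80,-73,0,-0.3,0],[-58,80,-73,0,-0.3,0]]]'
python3 - <<'E'
from plant import *
from h import *
import pickle
C={n:read_camera(n) for n in ("wrist","top","scene")};pickle.dump(C,open("c13.pkl","wb"))
o=get_obs();print(o["tool_pos"],o["tcp_rot"],o["width"],np.round(o["joints"],1),o["contact_force"])
print(delta(o,[.4883,-.1929,.0925],[-90,0,5.6]))
cv2.imwrite("pics/wrist13.png",C["wrist"]["image"][:,:,::-1])
crop(C["scene"]["image"],340,190,500,310,5,"pics/s13.png");crop(C["top"]["image"],320,195,480,315,5,"pics/t13.png")
E
```

```text
t: 15.75
tool_pos: [0.4897, -0.1935, 0.1516]
tcp_rot: [-90.1, -0.1, 5.6]
contact_force: [-0.1, -0.4, -1.5]
width: 0.0403
[ 0.48919429 -0.19391078  0.15113548] [-90.05504744  -0.10919509   5.551966  ] 0.04002493895771974 [ 31.9  19.7 -19.2 108.9   8.   52.6 104.4] [-0.18789222 -0.12105347 -1.61134234]
[-0.9, 58.6, 1.1, 0.1, -0.0, 0.1]
```

View pics/wrist13.png

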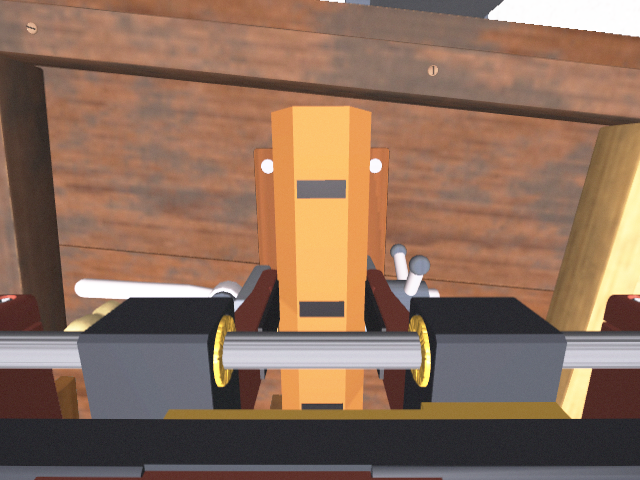

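View pics/s13.png

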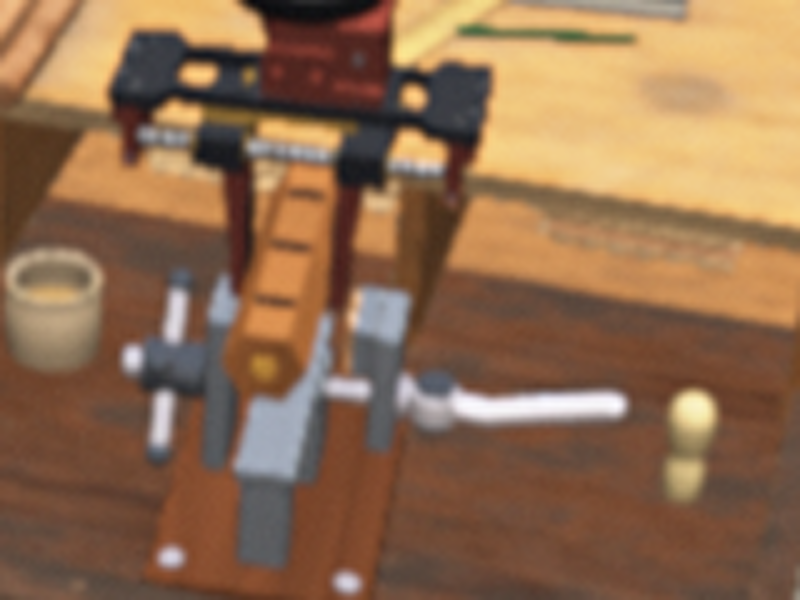

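View pics/t13.png

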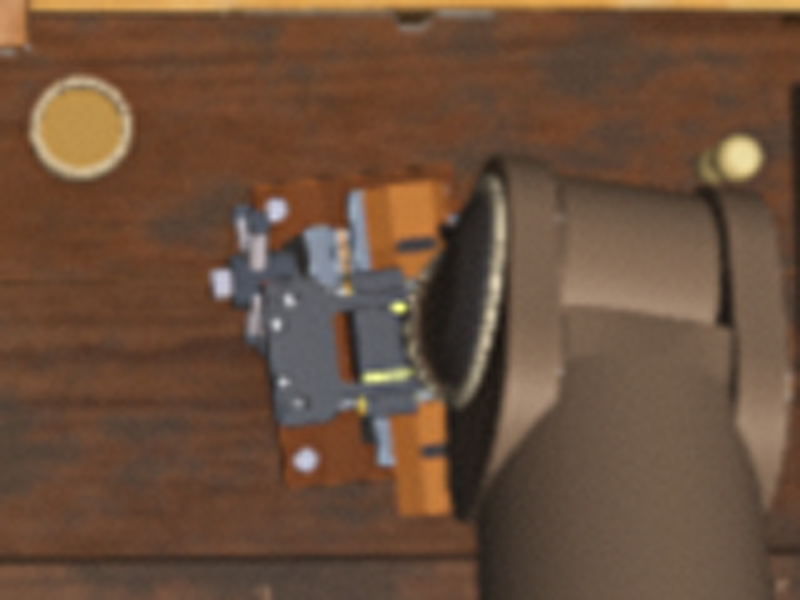

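Run:
```python
from h import *
import pickle
T=pickle.load(open("c13.pkl","rb"))["top"]
t=lambda a,b:(a/5+320,b/5+195)
# far end top flat left/right edges and groove
P=onplane(T,[t(398,244),t(434,243),t(363,190),t(388,187),t(438,182),t(423,451),t(445,451)],.1797)
yaw=np.radians(5.6);R=np.array([[np.cos(yaw),-np.sin(yaw)],[np.sin(yaw),np.cos(yaw)]])
print((R.T@(P[:,:2]-[.5325,-.1923]).T).T.round(4))
```

```text
[[ 0.0046  0.0095]
 [ 0.0032 -0.0081]
 [ 0.0326  0.0234]
 [ 0.0328  0.0111]
 [ 0.0327 -0.0136]
 [-0.0964  0.009 ]
 [-0.0975 -0.0016]]
```

```bash
python3 -m inch '[[[-1,25,1,0,0,0],[-1,45,1,0,0,0],[-1,55,1,0,0,0],[-1,57,1,0,0,0],[-1,57,1,0,0,0],[-1,58,1,0,0,0],[-1,58,1,0,0,0]]]'
python3 - <<'E'
from plant import *
from h import *
o=get_obs();print(o["tool_pos"],o["tcp_rot"],o["width"],o["contact_force"])
c=read_camera("scene")["image"];crop(c,340,190,500,310,5,"pics/s14.png")
E
```

```text
t: 16.6
tool_pos: [0.4877, -0.1933, 0.0926]
tcp_rot: [-90.0, -0.1, 5.5]
contact_force: [-0.8, 0.2, -1.7]
width: 0.0401
[ 0.487732   -0.19328394  0.09260761] [-9.00313905e+01 -6.33878815e-02  5.51565673e+00] 0.04012642710911887 [-0.79807332  0.23283837 -1.72820725]
```

View pics/s14.png

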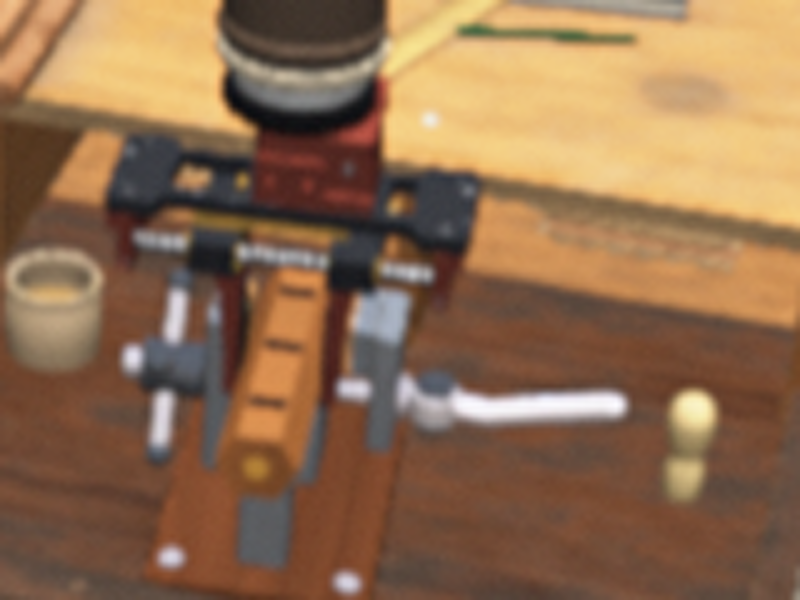

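```bash
python3 -m inch '[[[0,1,0,0,0,0],[0,1,0,0,0,0]]]';  python3 -m inch '[[[0,0.8,0,0,0,0],[0,0.8,0,0,0,0]]]'
```

```text
t: 16.85
tool_pos: [0.4876, -0.1933, 0.0914]
tcp_rot: [-90.0, -0.0, 5.5]
contact_force: [-0.8, -0.4, 1.9]
width: 0.04
t: 17.05
tool_pos: [0.4876, -0.1933, 0.0913]
tcp_rot: [-90.0, -0.0, 5.5]
contact_force: [-3.3, 1.4, 11.1]
width: 0.0402
```

```bash
python3 -m inch '[[[0,-0.8,0,0,0,0],[0,-0.8,0,0,0,0],[0,-0.8,0,0,0,0]]]' -0.3; python3 -m inch '[[[0,-20,0,0,0,0],[0,-55,0,0,0,0],[0,-100,0,0,0,0],[0,-120,0,0,0,0],[0,-120,0,0,0,0]]]' -0.3
python3 - <<'E'
from plant import *
from h import *
o=get_obs();print(o["tool_pos"],o["tcp_rot"],o["width"],o["contact_force"])
yaw=np.radians(5.6);R=np.array([[np.cos(yaw),-np.sin(yaw)],[np.sin(yaw),np.cos(yaw)]])
p=np.array([.533,-.1875])+R@np.array([.060,.068]);print(p,delta(o,[p[0],p[1],.20],[-90,0,5.6]))
E
```

```text
t: 17.35
tool_pos: [0.4873, -0.1931, 0.0908]
tcp_rot: [-90.0, -0.0, 5.5]
contact_force: [-0.1, -0.1, 0.1]
width: 0.0563
t: 17.85
tool_pos: [0.489, -0.1936, 0.214]
tcp_rot: [-90.1, -0.3, 5.5]
contact_force: [-0.2, -0.4, -0.5]
width: 0.0572
[ 0.48899585 -0.19361079  0.21398189] [-90.14722353  -0.2896462    5.50919237] 0.05718623326684561 [-0.21965401 -0.39072589 -0.53807881]
[ 0.58607801 -0.11396956] [104.2, 14.3, 70.0, 0.1, -0.1, 0.3]
```

```bash
python3 -m inch '[[[50,0,35,0,0,0],[104,14,70,0,0,0],[104,14,70,0,0,0],[104,14,70,0,0,0],[104,14,70,0,0,0],[104,14,70,0,0,0],[104,14,70,0,0,0]]]' 1 30
python3 - <<'E'
from plant import *
from h import *
import pickle
C={n:read_camera(n) for n in ("wrist","top","scene")};pickle.dump(C,open("c15.pkl","wb"))
o=get_obs();print(o["tool_pos"],o["tcp_rot"],o["width"],np.round(o["joints"],1),o["contact_force"])
cv2.imwrite("pics/wrist15.png",C["wrist"]["image"][:,:,::-1])
crop(C["scene"]["image"],340,190,500,310,5,"pics/s15.png")
E
```

```text
t: 18.55
tool_pos: [0.5832, -0.1149, 0.1969]
tcp_rot: [-90.0, 0.0, 5.4]
contact_force: [-1.3, -0.1, 0.7]
width: 0.0044
[ 0.58364604 -0.11434781  0.19725915] [-9.00299619e+01 -2.13125520e-02  5.44375724e+00] 0.0005194894001235048 [ 22.3  23.5 -21.2  96.5   9.5  61.7  93.6] [ 0.12507206 -0.1963252   0.70017192]
```

View pics/wrist15.png

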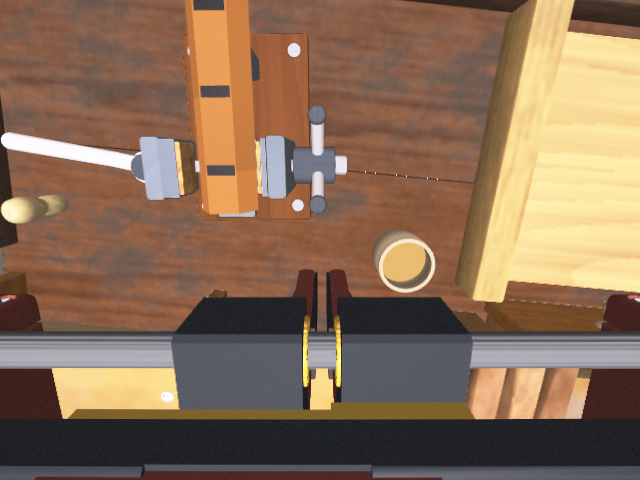

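View pics/s15.png

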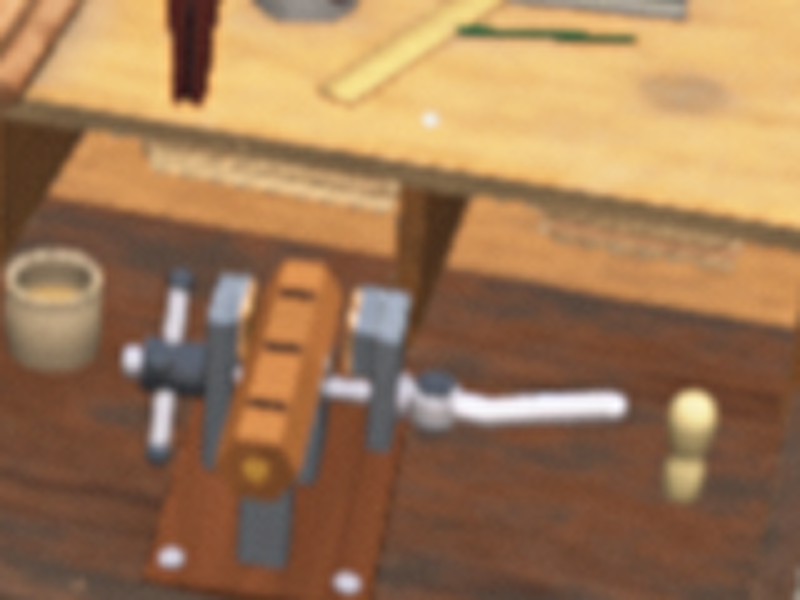

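```bash
cat > nutfit.py <<'E'
from h import *
from scipy.optimize import least_squares
yaw=np.radians(5.6);R3=Rn.from_euler('z',5.6,degrees=True).as_matrix()
def balls(ox,oy,v,ang):
    th=np.array([v+a for a in ang]); L=np.c_[-.046*np.sin(th),np.full(len(th),.066),.064+.046*np.cos(th)]
    return (R3@L.T).T+[ox,oy,0]
def fitnut(c,uv,ang=(0,-np.pi/2),v0=.9):
    f=lambda q:(proj(c,balls(q[0],q[1],q[2],ang))-np.array(uv)).ravel()
    r=least_squares(f,[.533,-.1875,v0]); return r.x,np.abs(r.fun).max()
def incl(c,uv,z,o=(.533,-.1875)):
    P=onplane(c,uv,z);return (R3.T@(P-[o[0],o[1],0]).T).T.round(4).tolist()
E
python3 - <<'E'
from nutfit import *
import pickle
C=pickle.load(open("c15.pkl","rb"));c=C["wrist"]
print(fitnut(c,[(317,115),(318,204)]))
C1=pickle.load(open("c11.pkl","rb"))["wrist"]; w1=lambda a,b:(a/2.2,b/2.2+60)
print(fitnut(C1,[w1(508,275),w1(513,424)]))
print("stick groove mid/far",incl(c,[(215,91),(221,170)],.12),"end",incl(c,[(206,211),(255,211)],.102))
print("fixed cork",incl(c,[(257,140),(260,193)],.116),"moving",incl(c,[(182,142),(192,192)],.116))
print("pin",incl(c,[(137,166)],.075),"tip",incl(c,[(8,140)],.09))
E
```

```text
(array([ 0.53397899, -0.18801189,  0.97203293]), np.float64(0.31040815719478587))
(array([ 0.53233495, -0.18765889,  0.91487017]), np.float64(0.28622921671893664))
stick groove mid/far [[-0.0488, 0.0002, 0.12], [0.001, 0.0004, 0.12]] end [[0.0318, -0.0183, 0.102], [0.0319, 0.0184, 0.102]]
fixed cork [[-0.0186, 0.025, 0.116], [0.017, 0.0253, 0.116]] moving [[-0.0175, -0.0258, 0.116], [0.0161, -0.0222, 0.116]]
pin [[-0.0006, -0.0798, 0.075]] tip [[-0.0207, -0.1665, 0.09]]
```

Run:
```python
from plant import *
from nutfit import *
o=get_obs()
p=R3@[.055,.068,0]+[.533,-.188,.087];print(p,delta(o,p,[-90,0,5.6]))
```

```text
[ 0.58110187 -0.11495748  0.087     ] [-2.6, 110.3, -0.3, 0.0, -0.2, 0.0]
```

```bash
python3 -m inch '[[[-2.5,45,0,0,-0.2,0],[-2.5,85,0,0,-0.2,0],[-2.5,110,0,0,-0.2,0],[-2.5,110,0,0,-0.2,0],[-2.5,110,0,0,-0.2,0]]]' && python3 -m inch '[[[-10,0,0,0,0,0],[-20,0,0,0,0,0],[-26,0,0,0,0,0],[-32,0,0,0,0,0],[-38,0,0,0,0,0]]]'
python3 - <<'E'
from plant import *
from nutfit import *
o=get_obs();print(o["contact_force"], R3.T@(np.array(o["tool_pos"])-[.533,-.188,0]))
c=read_camera("wrist");cv2.imwrite("pics/wrist16.png",c["image"][:,:,::-1])
E
```

```text
t: 19.2
tool_pos: [0.5817, -0.1138, 0.0875]
tcp_rot: [-90.0, -0.0, 5.7]
contact_force: [0.5, -0.2, 0.4]
width: 0.0002
t: 19.7
tool_pos: [0.5556, -0.1169, 0.0951]
tcp_rot: [-90.2, -1.5, 5.8]
contact_force: [16.6, 1.0, 14.8]
width: 0.0006
[16.5630291   1.03703985 14.82432417] [0.02940255 0.06851009 0.0950583 ]
```

View pics/wrist16.png

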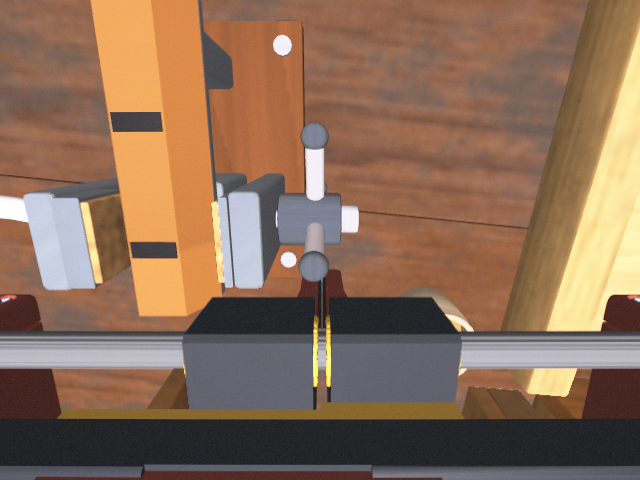

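```bash
python3 -m inch '[[[-6,0,0,0,0,0],[-12,0,0,0,0,0],[-18,0,0,0,0,0],[-24,0,0,0,0,0]]]'
python3 - <<'E'
from plant import *
from nutfit import *
o=get_obs();print(o["contact_force"], R3.T@(np.array(o["tool_pos"])-[.533,-.188,0]),o["tcp_rot"])
c=read_camera("wrist");cv2.imwrite("pics/wrist17.png",c["image"][:,:,::-1])
E
```

```text
t: 20.15
tool_pos: [0.5268, -0.1199, 0.0913]
tcp_rot: [-90.2, -1.0, 5.8]
contact_force: [15.9, -0.5, -3.7]
width: 0.0009
[15.89108212 -0.54697728 -3.73142273] [0.00048062 0.06840862 0.09129359] [-90.16568988  -0.95077843   5.77012557]
```

View pics/wrist17.png

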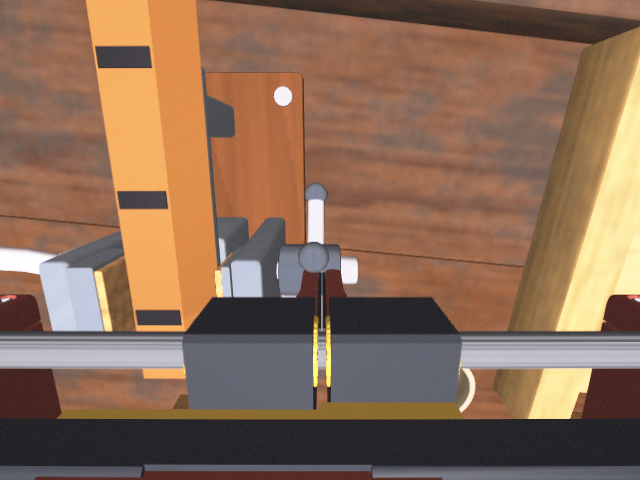

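```bash
python3 -m inch '[[[-6,2,0,0,0,0],[-12,4,0,0,0,0],[-17,5,0,0,0,0],[-17,5,0,0,0,0]]]'
python3 - <<'E'
from plant import *
from nutfit import *
o=get_obs();print(o["contact_force"], R3.T@(np.array(o["tool_pos"])-[.533,-.188,0]),o["tcp_rot"])
c=read_camera("wrist");cv2.imwrite("pics/wrist18.png",c["image"][:,:,::-1])
import pickle;pickle.dump(c,open("w18.pkl","wb"))
E
```

```text
t: 20.6
tool_pos: [0.5082, -0.1224, 0.086]
tcp_rot: [-90.2, -0.7, 5.7]
contact_force: [7.9, -1.7, 7.1]
width: 0.0006
[ 7.9484932  -1.73007056  7.06966733] [-0.01829403  0.06775041  0.08602721] [-90.20012483  -0.74117706   5.72329722]
```

View pics/wrist18.png

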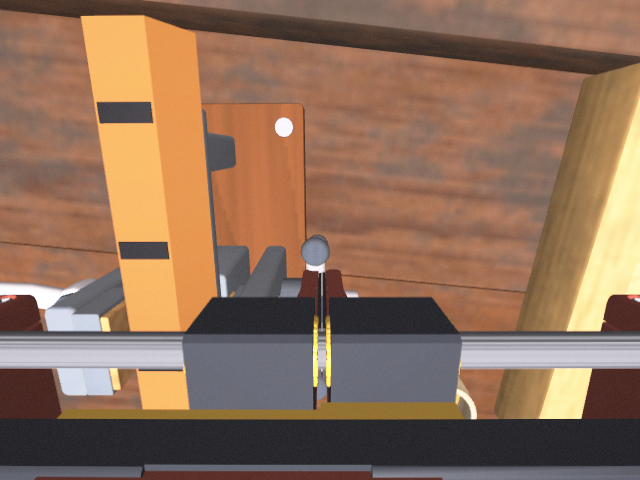

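```bash
cat >> nutfit.py <<'E'
def fit1(c,uv,ang,v0,o=(.533,-.188)):
    f=lambda q:(proj(c,balls(o[0]+q[1],o[1],q[0],(ang,)))-np.array(uv)).ravel()
    r=least_squares(lambda q:f([q[0],0]),[v0]); return r.x,r.fun
E
python3 - <<'E'
from nutfit import *
import pickle
c=pickle.load(open("w18.pkl","rb"))
for v in (315.5,): print(fit1(c,[(v,250)],-np.pi/2,2.6))
E
```

```text
(array([2.61783303]), array([0.81669487, 0.01572477]))
```

```bash
python3 -m inch '[[[-3,3,0,0,0,0],[-6,5,0,0,0,0],[-8,6,0,0,0,0],[-8,6,0,0,0,0]]]'
python3 - <<'E'
from plant import *
from nutfit import *
o=get_obs();print(o["contact_force"], R3.T@(np.array(o["tool_pos"])-[.533,-.188,0]),o["tcp_rot"])
c=read_camera("wrist");cv2.imwrite("pics/wrist19.png",c["image"][:,:,::-1])
import pickle;pickle.dump(c,open("w19.pkl","wb"))
E
```

```text
t: 21.05
tool_pos: [0.5001, -0.1231, 0.0798]
tcp_rot: [-90.2, -0.7, 5.7]
contact_force: [7.2, -1.5, 6.4]
width: 0.0003
[ 7.15957154 -1.52323188  6.36601326] [-0.02639285  0.06783689  0.07983504] [-90.18947005  -0.70379834   5.72636683]
```

View pics/wrist19.png

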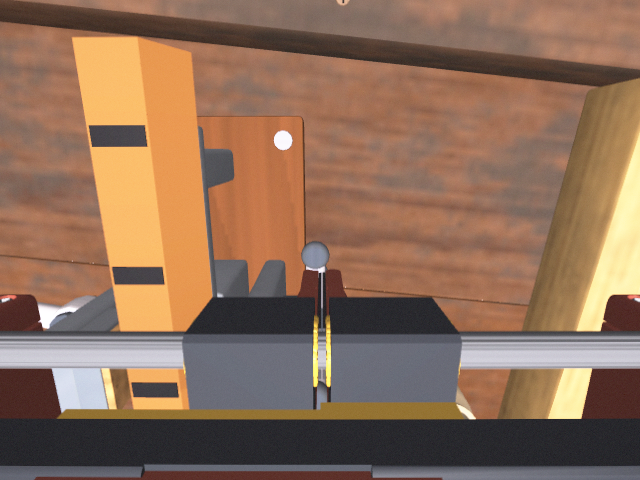

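```bash
python3 - <<'E'
from nutfit import *
import pickle
c=pickle.load(open("w19.pkl","rb")); print(fit1(c,[(315,255.5)],-np.pi/2,2.6))
E
python3 -m inch '[[[5,-2,0,0,0,0],[8,-6,0,0,0,0],[8,-30,0,0,0,0],[8,-70,0,0,0,0],[8,-110,0,0,0,0],[40,-130,0,0,0,0],[60,-130,0,0,0,0],[60,-130,0,0,0,0],[60,-130,0,0,0,0]]]'
python3 - <<'E'
from plant import *
from nutfit import *
import pickle
C={n:read_camera(n) for n in ("wrist","scene")};pickle.dump(C,open("c20.pkl","wb"));c=C["wrist"]
o=get_obs();print(o["contact_force"], R3.T@(np.array(o["tool_pos"])-[.533,-.188,0]),o["tcp_rot"])
cv2.imwrite("pics/wrist20.png",c["image"][:,:,::-1])
E
```

```text
(array([2.84842476]), array([1.36627385, 0.03840014]))
t: 22.0
tool_pos: [0.5534, -0.1161, 0.2054]
tcp_rot: [-90.0, 0.1, 5.7]
contact_force: [-0.7, 0.3, 0.1]
width: 0.0001
[0.15604552 0.51195665 1.07041749] [0.02699112 0.06923182 0.20529138] [-89.98108556   0.12373146   5.71058945]
```

View pics/wrist20.png

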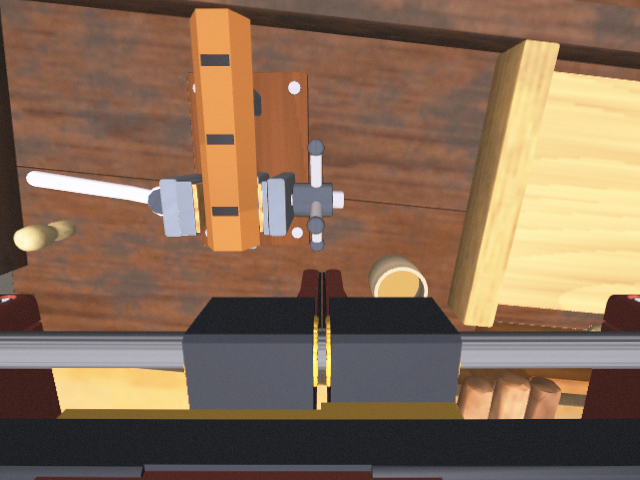

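Run:
```python
from nutfit import *
import pickle
c=pickle.load(open("c20.pkl","rb"))["wrist"]
x=fitnut(c,[(316,147),(316,226)],(-np.pi/2,-np.pi),2.8);print(x)
o=x[0][:2]
print("stick mid/far groove",incl(c,[(220,139.5),(225,211)],.12,o))
print("fixed cork",incl(c,[(259,180),(263,233)],.116,o),"moving cork",incl(c,[(193,181),(201,233),(198,181),(204,233)],.116,o))
P=incl(c,[(157,201),(33,179)],.09,o);print("pin/tip",P)
P=incl(c,[(140,196),(33,179)],.085,o);print(np.arctan2(P[1][0]-P[0][0],-(P[1][1]-P[0][1])))
for l in (0.1,.15,.2,.25,.3):
    pin=np.array([0,-.078+.004*x[0][2],0]); d=np.array([-np.sin(l),-np.cos(l),0])
    q=[(R3@(pin+d*r+[0,0,z]))+[o[0],o[1],0] for r,z in ((.03,.064),(.078,.085),(.092,.09))]; print(l,proj(c,q).round(0).tolist())
```

```text
(array([ 0.53156805, -0.18816615,  2.78925467]), np.float64(0.1868465757797253))
stick mid/far groove [[-0.0472, 0.0006, 0.12], [0.0023, 0.0008, 0.12]]
fixed cork [[-0.0195, 0.0255, 0.116], [0.0194, 0.0268, 0.116]] moving cork [[-0.0187, -0.0219, 0.116], [0.0195, -0.0193, 0.116], [-0.0187, -0.0183, 0.116], [0.0195, -0.0171, 0.116]]
pin/tip [[-0.0009, -0.0618, 0.09], [-0.0183, -0.1585, 0.09]]
-0.15865526218640139
0.1 [[131.0, 195.0], [58.0, 192.0], [35.0, 191.0]]
0.15 [[131.0, 193.0], [57.0, 187.0], [35.0, 185.0]]
0.2 [[131.0, 191.0], [57.0, 182.0], [35.0, 179.0]]
0.25 [[131.0, 190.0], [58.0, 177.0], [35.0, 173.0]]
0.3 [[131.0, 188.0], [58.0, 173.0], [36.0, 168.0]]
```

```bash
cat > lev.py <<'E'
from nutfit import *
O=np.array([.5325,-.188]);PIN=np.array([0,-.0668])
def fc(l,extra=0,r=.078):
    u=np.array([-np.sin(l),-np.cos(l)]);b=np.array([np.cos(l),-np.sin(l)])
    return PIN+r*u+(.0065+.010*np.cos(l)+.0135*np.sin(l)+extra)*b
def world(p,z): 
    q=R3@[p[0],p[1],0];return np.array([O[0]+q[0],O[1]+q[1],z])
E
python3 - <<'E'
from plant import *
from lev import *
o=get_obs()
p0=fc(.15,.010);print("pre",p0,world(p0,.076),delta(o,world(p0,.2),[-90,0,5.6]),delta(o,world(p0,.076),[-90,0,5.6]))
for l in np.arange(.2,1.61,.1): print(round(l,2),((fc(l)-p0)*1000).round(1))
E
```

```text
pre [ 0.01642999 -0.14816895] [ 0.56331033 -0.33385852  0.076     ] [-11.5, 5.2, -217.3, -0.0, 0.1, -0.1] [-11.2, 129.2, -217.4, -0.0, 0.1, -0.1]
0.2 [-13.3   1.2]
0.3 [-20.3   0.9]
0.4 [-27.5   1.4]
0.5 [-34.7   2.5]
0.6 [-42.    4.4]
0.7 [-49.2   7. ]
0.8 [-56.3  10.4]
0.9 [-63.1  14.6]
1.0 [-69.5  19.7]
1.1 [-75.5  25.4]
1.2 [-80.9  31.9]
1.3 [-85.7  39.1]
1.4 [-89.6  46.9]
1.5 [-92.8  55.2]
1.6 [-95.  64.]
```

Run:
```python
from h import *
import pickle
C=pickle.load(open("c20.pkl","rb")); s=C["scene"]["image"];crop(s,430,180,540,360,4,"pics/s_rim.png")
t=pickle.load(open("c0.pkl","rb"))["top"]["image"];crop(t,440,180,520,340,4,"pics/t_rim.png")
```

```text
(no output)
```

View pics/s_rim.png

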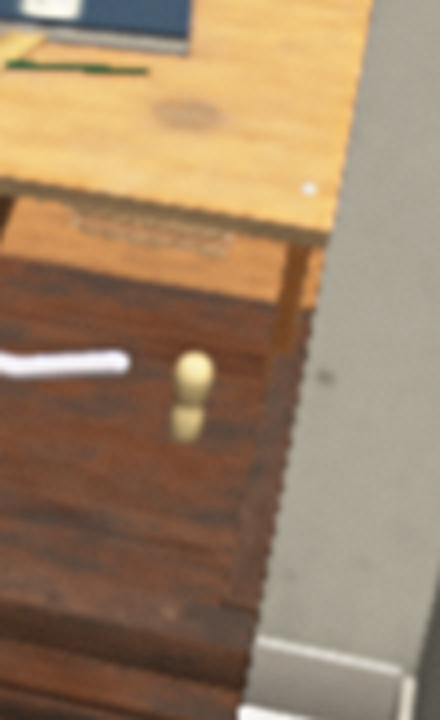

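View pics/t_rim.png

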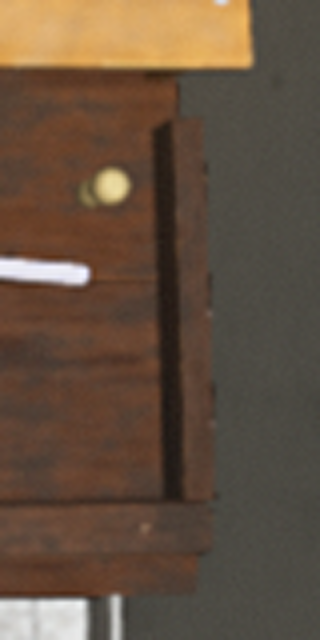

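```bash
python3 -m inch '[[[0,0,-40,0,0,0],[-4,0,-85,0,0,0],[-8,5,-130,0,0,0],[-11,5,-175,0,0,0],[-11,5,-217,0,0,0],[-11,5,-217,0,0,0],[-11,5,-217,0,0,0],[-11,5,-217,0,0,0],[-11,5,-217,0,0,0]]]'
python3 - <<'E'
from plant import *
from lev import *
import pickle
o=get_obs();p0=fc(.15,.010);print(o["tool_pos"],o["tcp_rot"],np.round(o["joints"],1),delta(o,world(p0,.076),[-90,0,5.6]))
C={n:read_camera(n) for n in ("wrist","scene")};pickle.dump(C,open("c21.pkl","wb"));c=C["wrist"]
cv2.imwrite("pics/wrist21.png",c["image"][:,:,::-1])
for l in (.15,.2,.25):
    q=[world(PIN+r*np.array([-np.sin(l),-np.cos(l)]),z) for r,z in ((.078,.085),(.092,.09))]; print(l,proj(c,q).round(0).tolist())
E
```

```text
t: 23.0
tool_pos: [0.5655, -0.3314, 0.2011]
tcp_rot: [-90.0, -0.0, 5.9]
contact_force: [-0.3, -0.3, 0.3]
width: 0.0002
[ 0.56552711 -0.33144761  0.20108475] [-8.99615768e+01 -2.24997997e-03  5.85628021e+00] [ 38.2  28.7 -17.6  87.4   9.2  65.3 114.7] [-2.5, 125.1, -2.3, -0.0, 0.3, 0.0]
0.15 [[323.0, 200.0], [306.0, 198.0]]
0.2 [[324.0, 195.0], [307.0, 192.0]]
0.25 [[325.0, 190.0], [308.0, 186.0]]
```

View pics/wrist21.png

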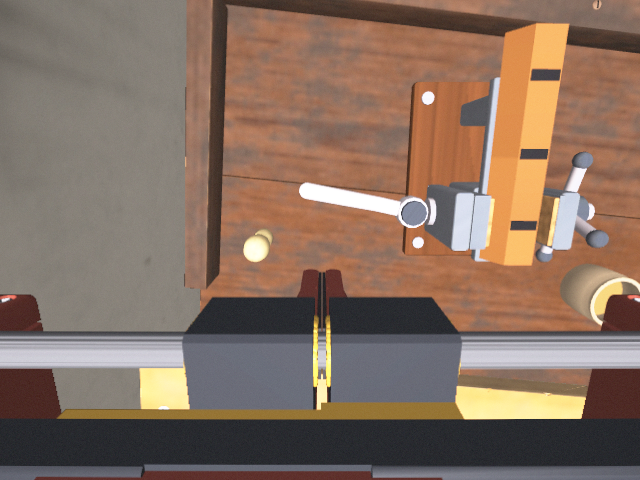

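```bash
python3 - <<'E'
from lev import *
import pickle
c=pickle.load(open("c21.pkl","rb"))["wrist"];P=onplane(c,[(257,245)],.06)[0];q=R3.T@(P-[O[0],O[1],0]);print(P,q, fc(.15,.01))
E
python3 -m inch '[[[0,40,-2,0,0,0],[-2,85,-2,0,0.3,0],[-2,115,-2,0,0.3,0],[-2,125,-2,0,0.3,0],[-2,125,-2,0,0.3,0]]]'
python3 - <<'E'
from plant import *
from lev import *
o=get_obs();q=R3.T@(np.array(o["tool_pos"])-[O[0],O[1],0]);print(q,o["contact_force"],fc(.15,.01))
E
```

```text
[ 0.58492436 -0.38727648  0.06      ] [ 0.03272818 -0.20344114  0.06      ] [ 0.01642999 -0.14816895]
t: 23.6
tool_pos: [0.5631, -0.3347, 0.0749]
tcp_rot: [-89.9, 0.1, 5.5]
contact_force: [-0.2, -0.3, 0.1]
width: 0.0004
[ 0.01618454 -0.14894775  0.07491516] [-0.22153173 -0.26367681  0.14677526] [ 0.01642999 -0.14816895]
```

```bash
python3 -m inch '[[[-10,0,1,0,0,0],[-20,0,1,0,0,0],[-28,0,1.5,0,0,0],[-35,0,2.5,0,0,0],[-39,0,3.5,0,0,0],[-39,0,3.5,0,0,0]]]'
python3 - <<'E'
from plant import *
from lev import *
import pickle
o=get_obs();q=R3.T@(np.array(o["tool_pos"])-[O[0],O[1],0]);print(((q[:2]-fc(.15,.01))*1000).round(1),q[2],o["contact_force"])
C={n:read_camera(n) for n in ("wrist","scene")};pickle.dump(C,open("c22.pkl","wb"))
cv2.imwrite("pics/wrist22.png",C["wrist"]["image"][:,:,::-1]);crop(C["scene"]["image"],340,190,500,310,5,"pics/s22.png")
E
```

```text
t: 24.2
tool_pos: [0.5249, -0.3362, 0.0776]
tcp_rot: [-90.1, -0.2, 5.4]
contact_force: [3.0, -0.1, 1.1]
width: 0.0002
[-38.5   1.4] 0.07757648839487523 [ 3.01656211 -0.11246511  1.09523736]
```

View pics/wrist22.png

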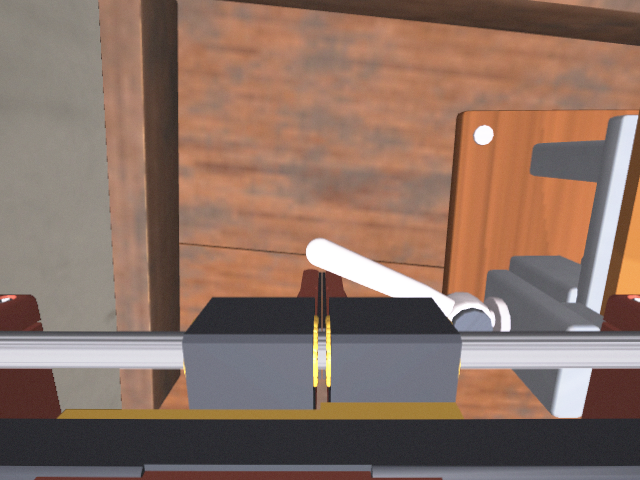

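View pics/s22.png

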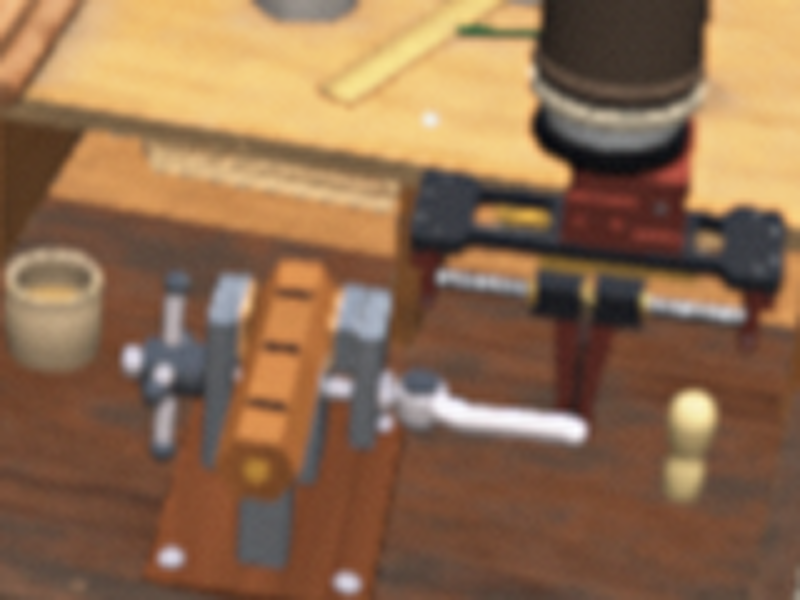

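```bash
python3 -m inch '[[[-5,0,2,0,0,0],[-7,0,3,0,0,0],[-7,0,3,0,0,0]]]'; python3 -m inch '[[[-4,0,2,0,0,0],[-4,0,2,0,0,0]]]';python3 -m inch '[[[-4,0,2,0,0,0],[-4,0,2,0,0,0]]]';python3 -m inch '[[[-4,0,2.5,0,0,0],[-4,0,2.5,0,0,0]]]'
python3 - <<'E'
from plant import *
from lev import *
import pickle
o=get_obs();q=R3.T@(np.array(o["tool_pos"])-[O[0],O[1],0]);print(((q[:2]-fc(.15,.01))*1000).round(1),q[2],o["contact_force"])
C={n:read_camera(n) for n in ("wrist","scene")};pickle.dump(C,open("c23.pkl","wb"))
cv2.imwrite("pics/wrist23.png",C["wrist"]["image"][:,:,::-1]);crop(C["scene"]["image"],340,190,500,310,5,"pics/s23.png")
E
```

```text
t: 24.6
tool_pos: [0.517, -0.3338, 0.0762]
tcp_rot: [-90.0, -0.0, 5.4]
contact_force: [3.1, -1.9, 3.3]
width: 0.0006
t: 24.8
tool_pos: [0.5125, -0.3319, 0.0759]
tcp_rot: [-90.0, 0.0, 5.4]
contact_force: [3.5, -1.3, 2.8]
width: 0.0005
t: 25.0
tool_pos: [0.5084, -0.3298, 0.0757]
tcp_rot: [-90.0, 0.0, 5.4]
contact_force: [3.0, -0.8, 1.9]
width: 0.0006
t: 25.2
tool_pos: [0.5042, -0.3278, 0.0757]
tcp_rot: [-90.0, 0.0, 5.4]
contact_force: [3.9, -0.5, -0.2]
width: 0.0002
[-58.3  11.8] 0.07568253860333617 [ 3.88927717 -0.4567733  -0.17102266]
```

View pics/wrist23.png

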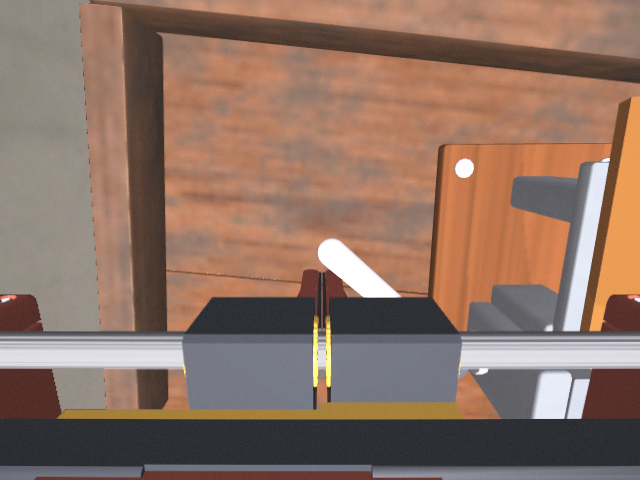

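View pics/s23.png

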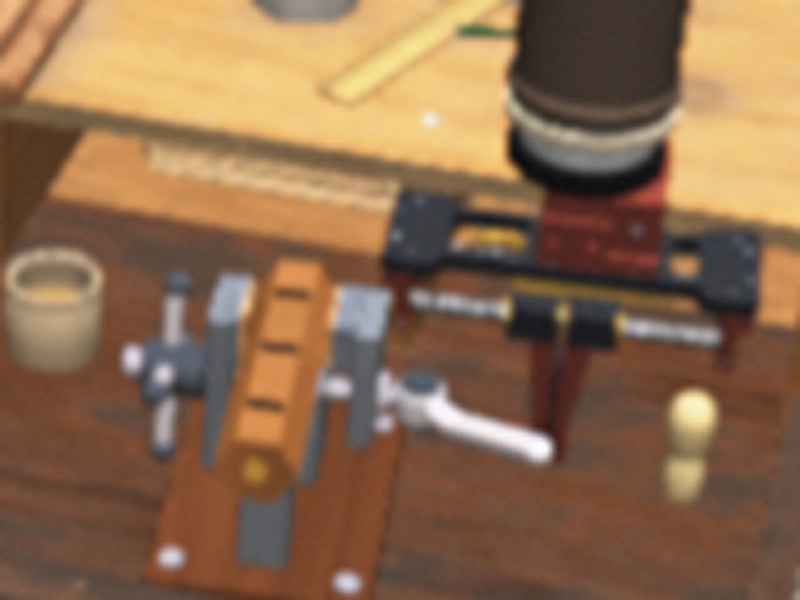

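```bash
python3 -m inch '[[[-4,0,2.5,0,0,0],[-4,0,2.5,0,0,0]]]';python3 -m inch '[[[-4,0,3,0,0,0],[-4,0,3,0,0,0]]]';python3 -m inch '[[[-3,0,2.5,0,0,0],[-3,0,2.5,0,0,0]]]'
python3 - <<'E'
from plant import *
from lev import *
import pickle
o=get_obs();q=R3.T@(np.array(o["tool_pos"])-[O[0],O[1],0]);print(((q[:2]-fc(.15,.01))*1000).round(1),q[2],o["contact_force"])
C={n:read_camera(n) for n in ("wrist","scene")};pickle.dump(C,open("c24.pkl","wb"))
cv2.imwrite("pics/wrist24.png",C["wrist"]["image"][:,:,::-1]);crop(C["scene"]["image"],340,190,500,310,5,"pics/s24.png")
E
```

```text
t: 25.5
tool_pos: [0.5001, -0.3258, 0.0757]
tcp_rot: [-90.0, 0.0, 5.4]
contact_force: [3.9, 0.6, 0.2]
width: 0.0006
t: 25.7
tool_pos: [0.4958, -0.3233, 0.0758]
tcp_rot: [-90.0, 0.0, 5.4]
contact_force: [3.7, -0.7, 0.2]
width: 0.0004
t: 25.9
tool_pos: [0.4928, -0.3213, 0.0759]
tcp_rot: [-90.0, 0.0, 5.4]
contact_force: [4.7, -0.5, -0.5]
width: 0.0005
[-68.9  19.4] 0.0758588799522158 [ 4.74726882 -0.508587   -0.48671065]
```

View pics/s24.png

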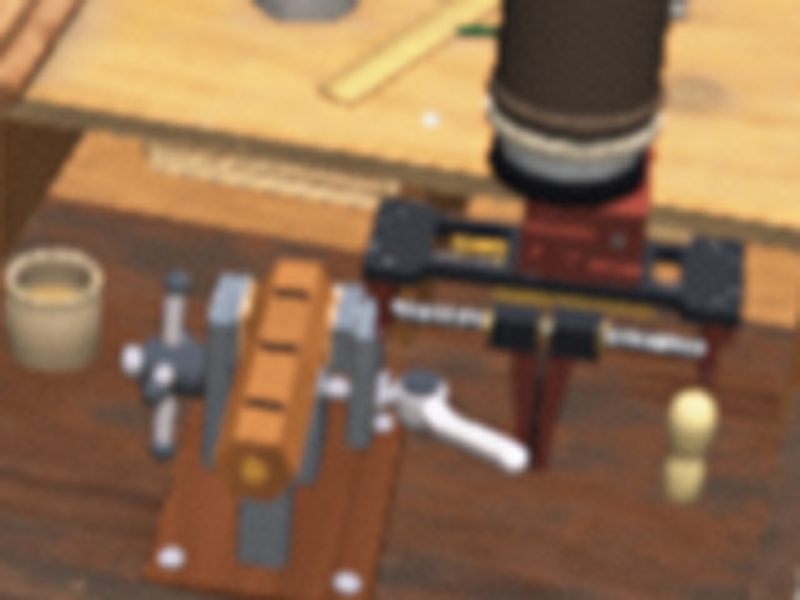

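View pics/wrist24.png

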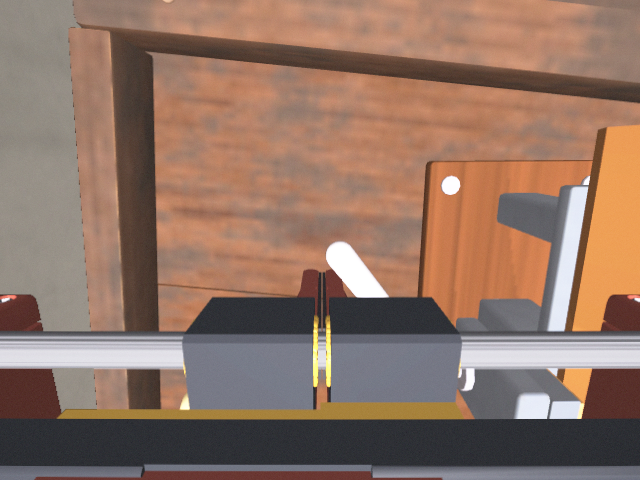

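Run:
```python
from lev import *
import pickle
n0=pickle.load(open("c21.pkl","rb"))["scene"]
def shift(a,b,x0,y0,x1,y1):
    g=lambda c:cv2.cvtColor(c["image"],cv2.COLOR_RGB2GRAY)[y0:y1,x0:x1].astype(np.float32)
    A,B=g(a),g(b); M=np.eye(2,3,dtype=np.float32)
    cc,M=cv2.findTransformECC(A,B,M,cv2.MOTION_TRANSLATION,(3,200,1e-6),None,3); return M[:,2].round(2),round(cc,3)
for k in (22,23,24):
    s=pickle.load(open(f"c{k}.pkl","rb"))["scene"]
    print(k,"stick",shift(n0,s,384,240,404,292),"jaw", shift(n0,s,409,246,420,262))
print("px per mm y", proj(n0,[world([-.05,0],.12),world([-.05,.01],.12)]), proj(n0,[world([0,-.03],.116),world([0,-.02],.116)]))
```

```text
22 stick (array([-0.13,  0.03], dtype=float32), 0.989) jaw (array([-0.39,  0.22], dtype=float32), 0.903)
23 stick (array([-0.34,  0.01], dtype=float32), 0.95) jaw (array([-1.12,  0.04], dtype=float32), 0.978)
24 stick (array([-0.42,  0.02], dtype=float32), 0.916) jaw (array([-3.12,  0.66], dtype=float32), 0.847)
px per mm y [[395.85210364 260.54408847]
 [391.90751828 260.0223365 ]] [[410.31789455 252.51416349]
 [406.44849669 252.01665481]]
```

```bash
python3 -m inch '[[[5,-3,-4,0,0,0],[8,-30,-6,0,0,0],[15,-75,0,0,0,0],[50,-115,40,0,0,0],[90,-125,80,0,0,0],[105,-125,110,0,0,0],[105,-125,110,0,0,0],[105,-125,110,0,0,0]]]'
python3 - <<'E'
from plant import *
from lev import *
import pickle
C={n:read_camera(n) for n in ("wrist","scene")};pickle.dump(C,open("c25.pkl","wb"))
c=C["wrist"]["image"];cv2.imwrite("pics/wrist25.png",c[:,:,::-1]);crop(c,160,60,430,290,2.9,"pics/w25z.png")
print(get_obs()["tool_pos"])
E
```

```text
t: 26.8
tool_pos: [0.587, -0.2, 0.2006]
tcp_rot: [-90.0, 0.1, 5.6]
contact_force: [0.0, 0.3, 0.2]
width: 0.0006
[ 0.58570676 -0.20341654  0.20017149]
```

View pics/w25z.png

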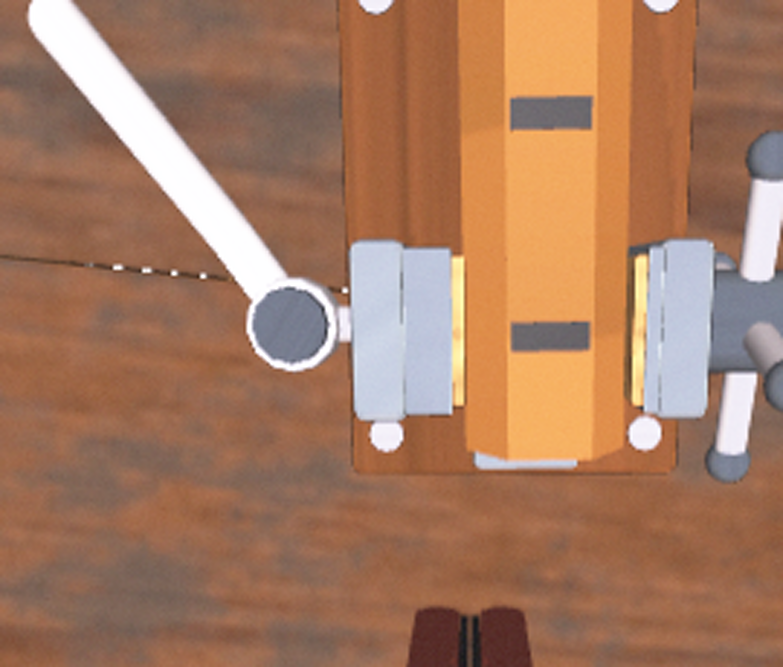

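Run:
```python
from lev import *
import pickle
c=pickle.load(open("c25.pkl","rb"))["wrist"]
crop(c["image"],370,90,470,250,4,"pics/w25n.png")
w=lambda a,b:(a/2.9+160,b/2.9+60)
P=incl(c,[w(291,323)],.077,O);print("pin",P)
T=incl(c,[w(45,12)],.0895,O);print("tip end-ish",T, "ang from nominal pin", np.arctan2(-T[0][0],-(T[0][1]-PIN[1])), np.arctan2(P[0][0]-T[0][0],P[0][1]-T[0][1]))
print("gap cork top edges", incl(c,[w(464,330),w(632,330)],.116,O), "stick corners",incl(c,[w(466,420),w(626,420),w(466,330),w(630,330)],.102,O))
```

```text
pin [[0.0002, -0.0659, 0.077]]
tip end-ish [[-0.0764, -0.1218, 0.0895]] ang from nominal pin 0.9468422393352717 0.9403718824136
gap cork top edges [[0.0001, -0.0174, 0.116], [0.0001, 0.0231, 0.116]] stick corners [[0.0239, -0.017, 0.102], [0.0239, 0.0247, 0.102], [0.0009, -0.017, 0.102], [0.0008, 0.0249, 0.102]]
```

View pics/w25n.png

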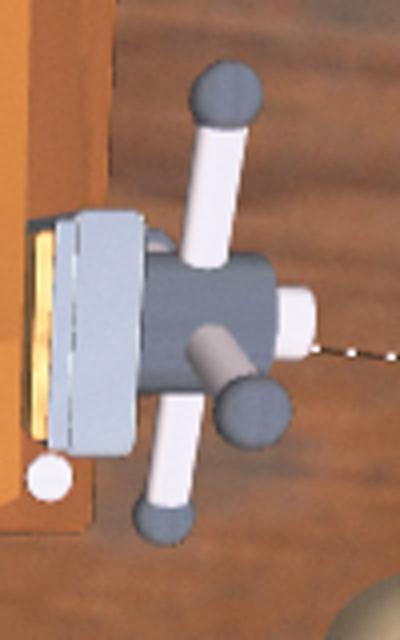

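Run:
```python
from lev import *
import pickle
c=pickle.load(open("c25.pkl","rb"))["wrist"]
h=np.pi/2
print(fitnut(c,[(426.75,113.75),(433.5,192.75),(410.75,219.25)],(-h,-2*h,-3*h),2.8),fitnut(c,[(426.75,113.75),(433.5,192.75)],(-h,-2*h),2.8))
```

```text
(array([ 0.53288851, -0.1883295 ,  2.83951008]), np.float64(0.39717301022268714)) (array([ 0.53261562, -0.18834696,  2.83169874]), np.float64(0.21702535175080584))
```

Run:
```python
from plant import *
from lev import *
o=get_obs();p1=fc(.9,.010);print(p1,delta(o,world(p1,.15),[-90,0,5.6]),delta(o,world(p1,.076),[-90,0,5.6]))
for l in np.arange(.9,1.61,.1): print(round(l,2),((fc(l)-p1)*1000).round(1))
```

```text
[-0.04040547 -0.14136332] [-91.2, 50.5, -121.2, 0.0, -0.3, -0.2] [-91.0, 124.5, -121.2, 0.0, -0.3, -0.2]
0.9 [-6.2  7.8]
1.0 [-12.7  12.8]
1.1 [-18.6  18.6]
1.2 [-24.1  25.1]
1.3 [-28.8  32.3]
1.4 [-32.8  40.1]
1.5 [-35.9  48.4]
1.6 [-38.1  57.1]
```

```bash
python3 -m inch '[[[-25,0,-40,0,0,0],[-50,10,-80,0,0,0],[-91,30,-121,0,0,0],[-91,50,-121,0,0,0],[-91,50,-121,0,0,0],[-91,85,-121,0,0,0],[-91,115,-121,0,0,0],[-91,124,-121,0,0,0],[-91,124,-121,0,0,0],[-91,124,-121,0,0,0]]]'
python3 - <<'E'
from plant import *
from lev import *
o=get_obs();q=R3.T@(np.array(o["tool_pos"])-[O[0],O[1],0]);print(((q[:2]-fc(.9,.01))*1000).round(1),q[2],o["contact_force"],o["tcp_rot"])
E
```

```text
t: 27.9
tool_pos: [0.5089, -0.3309, 0.0783]
tcp_rot: [-90.0, -0.1, 5.4]
contact_force: [0.2, 1.1, 0.4]
width: -0.0001
[2.9 1.5] 0.07833246628233229 [0.15041651 1.05225879 0.37468131] [-9.00390095e+01 -7.22249966e-02  5.44040207e+00]
```

```bash
python3 -m inch '[[[-5,0,4,0,0,0],[-10,0,8,0,0,0],[-15,0,12,0,0,0],[-18,0,15,0,0,0],[-21,0,18,0,0,0],[-24,0,21,0,0,0],[-26.5,0,25,0,0,0],[-29,0,29,0,0,0],[-31,0,33,0,0,0]]]'
python3 - <<'E'
from plant import *
from lev import *
import pickle
o=get_obs();q=R3.T@(np.array(o["tool_pos"])-[O[0],O[1],0]);print(((q[:2]-fc(.9,.01))*1000).round(1),q[2],o["contact_force"],o["tcp_rot"])
c=read_camera("wrist");cv2.imwrite("pics/wrist26.png",c["image"][:,:,::-1])
E
```

```text
t: 28.8
tool_pos: [0.4758, -0.3017, 0.0781]
tcp_rot: [-90.2, -0.3, 5.4]
contact_force: [5.6, -3.7, -0.4]
width: 0.0003
[-27.1  33.8] 0.07808052092638115 [ 5.57640453 -3.68161686 -0.43320978] [-90.153845    -0.25688205   5.42276602]
```

View pics/wrist26.png

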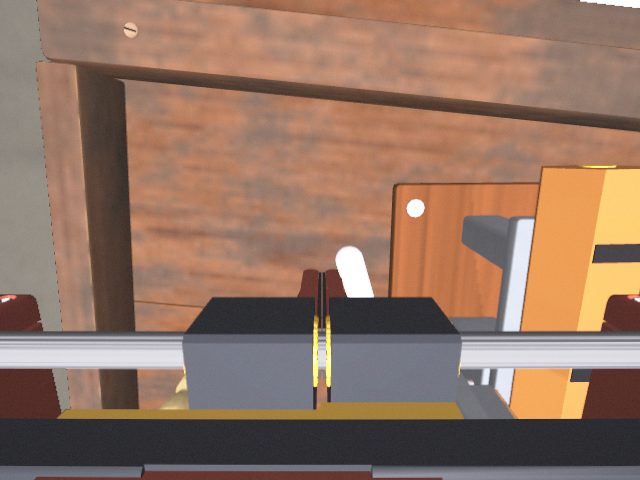

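```bash
python3 -m inch '[[[-2,0,4,0,0,0],[-4,0,8,0,0,0],[-6,0,12,0,0,0],[-7,0,16,0,0,0],[-8,0,19,0,0,0],[-8,0,21,0,0,0],[-8,0,21,0,0,0]]]'
python3 - <<'E'
from plant import *
from lev import *
o=get_obs();q=R3.T@(np.array(o["tool_pos"])-[O[0],O[1],0]);print(((q[:2]-fc(.9,.01))*1000).round(1),q[2],o["contact_force"],o["tcp_rot"])
E
```

```text
t: 29.55
tool_pos: [0.4663, -0.2844, 0.0784]
tcp_rot: [-90.4, -0.3, 5.3]
contact_force: [7.8, -11.4, -3.6]
width: 0.001
[-34.9  51.9] 0.07843296311104955 [  7.81256438 -11.41504376  -3.63588164] [-90.36735425  -0.34080219   5.34835283]
```

```bash
python3 -m inch '[[[0,0,3,0,0,0],[0,0,5,0,0,0],[0,0,5,0,0,0]]]'
python3 - <<'E'
from plant import *
from lev import *
o=get_obs();q=R3.T@(np.array(o["tool_pos"])-[O[0],O[1],0]);print(((q[:2]-fc(.9,.01))*1000).round(1),q[2],o["contact_force"],o["tcp_rot"])
E
python3 -m inch '[[[0,0,-8,0,0,0],[0,-3,-14,0,0,0],[0,-40,-14,0,0,0],[0,-85,-14,0,0,0],[0,-125,-14,0,0,0],[40,-125,-14,0,0,0],[90,-125,10,0,0,0],[120,-125,30,0,0,0],[130,-125,50,0,0,0],[130,-125,50,0,0,0],[130,-125,50,0,0,0]]]'
python3 - <<'E'
from plant import *
from lev import *
import pickle
C={n:read_camera(n) for n in ("wrist","scene")};pickle.dump(C,open("c27.pkl","wb"))
c=C["wrist"]["image"];cv2.imwrite("pics/wrist27.png",c[:,:,::-1])
crop(C["scene"]["image"],340,190,500,310,5,"pics/s27.png")
E
```

```text
t: 29.85
tool_pos: [0.4662, -0.2838, 0.0788]
tcp_rot: [-90.7, -0.4, 5.2]
contact_force: [9.1, -22.7, -8.0]
width: 0.0002
[-34.9  52.5] 0.07875309042196947 [  9.08916109 -22.72153934  -7.98904446] [-90.65985042  -0.44728483   5.20661959]
t: 30.95
tool_pos: [0.5874, -0.2134, 0.2017]
tcp_rot: [-90.0, 0.1, 5.5]
contact_force: [-0.2, -0.4, -0.0]
width: 0.0004
```

View pics/wrist27.png

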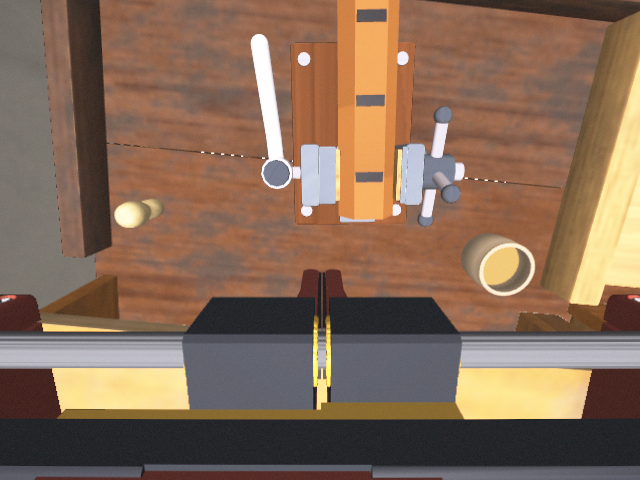

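View pics/s27.png

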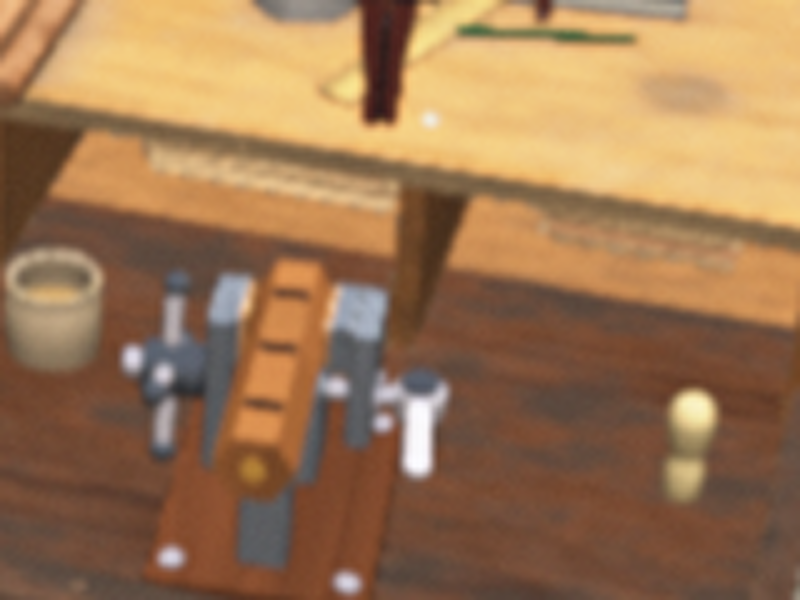

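Run:
```python
from plant import *
from lev import *
import pickle
C=pickle.load(open("c27.pkl","rb"));c=C["wrist"]
for l in (1.3,1.4,1.5):
    print(l,proj(c,[world(PIN+.087*np.array([-np.sin(l),-np.cos(l)]),.0885),world(PIN,.077)]).round(0).tolist())
print("stick grooves",incl(c,[(370,100),(369,177)],.12,O)); h=np.pi/2
print(fitnut(c,[(443,115),(450.5,193.5)],(-h,-2*h),2.8))
print("punch",onplane(c,[(130,214)],.06)-onplane(pickle.load(open("c21.pkl","rb"))["wrist"],[(257,245)],.06))
crop(c["image"],230,20,480,240,3.2,"pics/w27z.png")
o=get_obs();print(o["contact_force"],o["t"],o["joint_vel"])
C0=pickle.load(open("c0.pkl","rb"))["scene"];d=cv2.absdiff(C0["image"],C["scene"]["image"]).max(2); print("pot diff",d[240:265,340:362].mean(),"punch diff",d[265:292,470:486].mean())
```

```text
1.3 [[238.0, 55.0], [276.0, 172.0]]
1.4 [[249.0, 52.0], [276.0, 172.0]]
1.5 [[261.0, 51.0], [276.0, 172.0]]
stick grooves [[-0.0486, 0.0023, 0.12], [0.0013, 0.0032, 0.12]]
(array([ 0.53272423, -0.18869941,  2.83245615]), np.float64(0.04579094564735442))
punch [[0.00376557 0.00386601 0.        ]]
[-0.14643784 -0.87208346 -0.55455165] 31.05 [ 0.49761086 -0.08691821  0.11198497 -0.11008608 -0.06693424 -0.10212723
 -0.11541793]
pot diff 1.6509090909090909 punch diff 1.7083333333333333
```

View pics/w27z.png

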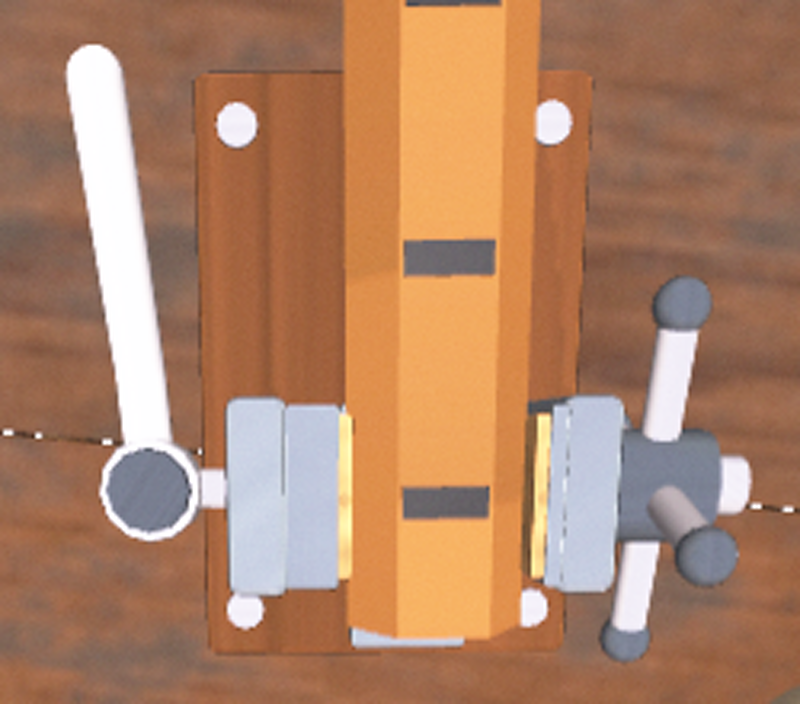

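```bash
python3 -m inch '[[[0,-20,0,0,0,0],[0,-20,0,0,0,0],[0,-20,0,0,0,0],[0,-20,0,0,0,0],[0,-20,0,0,0,0]]]'
python3 - <<'E'
from plant import *
from h import *
import pickle
C0=pickle.load(open("c0.pkl","rb"));T=read_camera("top");S=read_camera("scene")
d=cv2.absdiff(C0["top"]["image"],T["image"]).max(2);print("gauge",d[240:302,160:182].mean(),"pot",d[208:234,325:350].mean(),"punch",d[218:236,458:476].mean())
C27=pickle.load(open("c27.pkl","rb"))["scene"];print("clamp change since",cv2.absdiff(C27["image"],S["image"]).max(2)[245:310,370:440].mean())
print(sign_off())
E
```

```text
t: 31.55
tool_pos: [0.5876, -0.2139, 0.2212]
tcp_rot: [-90.0, 0.1, 5.4]
contact_force: [0.3, 0.4, -0.3]
width: 0.0004
gauge 1.9494134897360704 pot 2.0784615384615384 punch 39.21296296296296
clamp change since 1.7164835164835164
the job is handed in; nothing more can be done
None
```

The stick is clamped with its three cross grooves on top. I handed the job in at about 31.7 s of the 72 s allowed.

**What I did**
- **Rolling:** I rolled the stick two flats to the right on the board. For each flat I gripped it, tilted it 60 degrees just above the board and set it down again.
- **Placing:** I laid it on the bed with its middle about 49 mm in front of the jaws' middle.
- **Nut:** With the lever at about 0.2 rad, I turned the nut from about 0.95 to 2.83 rad. By the given formula the jaws then meet the stick at about 0.73 rad of lever swing, roughly half-way.
- **Lever:** I swung it to about 0.95 rad and looked from above: both jaws were touching the stick. I then swung it to its stop.

**What the last checks showed**
- **Lever:** It measured about 1.5 rad. At the stop the push rose to about 23 N with almost no further movement.
- **Stick:** It lay against the fixed jaw, grooves up. The clamp area looked the same in the scene camera about 0.6 s later.
- **Robot:** It was clear of everything, with contact force near 0 N.
- **Bystanders:** Pot and gauge matched the first top-camera picture.

**Checks that disagreed or were weak**
- **Punch:** In the final top-camera comparison the punch area differed from the first picture (39, against about 2 for the pot and gauge). I handed in within the same script, so I did not look into it. The arm over that spot is the likely cause, because the scene camera 0.6 s earlier showed the punch unchanged (1.7). Two wrist views placed it about 5 mm apart, which I took as measuring error.
- **Start of resistance:** The lever force rose only gradually, from about 3–4 N to 4.7 N at about 1 rad. It gave no sharp onset, so the half-way contact rests mainly on the measured nut angle.
- **Camera agreement:** The top and wrist cameras disagreed by about 4–6 mm in y. I relied on the wrist camera.

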